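Fit the filter cartridges of the dust extractor and switch it on

TASK

Put the dust extractor back in service: fit every filter cartridge lying on the bench into a port of its own on the manifold (any port; they have all fallen over and need righting), pushing it down against the spring and turning it clockwise, seen from above, about a quarter turn until it clicks home, upright and locked. When all of them are locked, throw the extractor's switch lever fully over, away from the robot. Leave the finished toy car where it stands.

Things in the scene. Friction and masses are not known exactly. Their poses are not given: they have to be found in the camera images.
- cartridge1 (a point): Filter cartridge 138 mm tall, 0.28 kg; point at its centre. z: spigot end to grip bar end; x: along bar and lugs. Upwards: grey spigot dia 44 x 34 mm, with 2 opposite lugs along +x and -x (12 wide, 6 thick, 8 to 14 mm above its end, reaching 30 mm from the axis); white octagonal drum 60 across flats x 70; bar 60 (x) x 22 (y) x 34 tall. Starts lying, bar end roughly towards +y (within 20 degrees). May be absent.
- cartridge2 (a point): Another cartridge, same as cartridge1 (point at its centre, 69 mm from either end; a half turn about z gives the same cartridge). Starts lying on the bench, like all of them on a flat of its drum, centre 30 mm up, bar end roughly towards -y (within 20 degrees). May be absent.
- cartridge3 (a point): Another cartridge, same as cartridge1. Starts lying, bar end roughly towards +y (within 30 degrees). Standing on its spigot, a cartridge's centre is 69 mm up. May be absent.
- manifold: Grey box fixed to the bench, 154 (x) x 380 (y) x 60 mm high, origin under its centre, three ports in a row along y, 110 mm apart. In each port a steel spring plate, 2 mm below the mouth when free, gives way by 36 mm at 0.4 N per mm.
- port1 (a point): Bayonet port at the manifold's -y end; centre of its mouth, on the manifold's top (60 mm up). z up, x along the two lug slots. Hole 48 mm wide with a 20 mm wide slot on its +x and -x sides: a cartridge enters with its x axis along the port's x (either way round), and goes down against the spring until the drum meets the top (cartridge centre 35 mm above the mouth, about 13 N).
- port2 (a point): Middle port, same as port1. Locking: push until the cartridge's centre is 36 to 41 mm above the mouth, hold it there, turn it 80 degrees clockwise seen from above (an end stop lies 5 degrees further), then let it rise.
- port3 (a point): Port at the manifold's +y end, same as port1. A locked cartridge has its lugs in notches behind a 6 mm bump, its centre 47 mm above the mouth, its x axis 80 degrees (75 to 85) clockwise of the port's x. Turned less or not pushed deep enough, it springs up or stays loose.
- switch (a joint): Switch lever of the extractor: 0 leaning 0.5 rad from upright towards the robot (off), 1.0 rad fully over, leaning 0.5 rad the other way (on). It stays where it is left; a light push of the tip moves it.
- switch_tip (a point): Centre of the black ball (dia 26 mm) at the tip of the switch lever. The lever is 80 mm long and pivots 22 mm above the bench, on a grey box 70 x 50 x 25 mm fixed to the bench to the left or right of the manifold. The point's y axis is the level pivot axis; its x axis tips with the lever and points, level at 0, the way the lever is thrown.
- toy_car: finished wooden toy car, 110 mm x 65 mm x 67 mm high, loose, at the other side of the manifold; origin at the centre of its underside. Leave it alone.
Not all that is in view belongs to the job. Leave any pink look-alike of the part that bears cartridge2 alone.

How it is judged:
On the way, in this order (a step that is already met when the one before it is completed fails the run):
1. every cartridge is clicked home in a port (((horizontal distance between cartridge1 and port1 below 0.008 m and z of cartridge1 in the frame of port1 between 0.0425 and 0.052 m and angle between the x axis of cartridge1 and the x axis of port1, either way round above 1.22 rad and angle between cartridge1's own z axis and vertical below 0.1 rad) or (horizontal distance between cartridge1 and port2 below 0.008 m and z of cartridge1 in the frame of port2 between 0.0425 and 0.052 m and angle between the x axis of cartridge1 and the x axis of port2, either way round above 1.22 rad and angle between cartridge1's own z axis and vertical below 0.1 rad) or (horizontal distance between cartridge1 and port3 below 0.008 m and z of cartridge1 in the frame of port3 between 0.0425 and 0.052 m and angle between the x axis of cartridge1 and the x axis of port3, either way round above 1.22 rad and angle between cartridge1's own z axis and vertical below 0.1 rad)) and ((horizontal distance between cartridge2 and port1 below 0.008 m and z of cartridge2 in the frame of port1 between 0.0425 and 0.052 m and angle between the x axis of cartridge2 and the x axis of port1, either way round above 1.22 rad and angle between cartridge2's own z axis and vertical below 0.1 rad) or (horizontal distance between cartridge2 and port2 below 0.008 m and z of cartridge2 in the frame of port2 between 0.0425 and 0.052 m and angle between the x axis of cartridge2 and the x axis of port2, either way round above 1.22 rad and angle between cartridge2's own z axis and vertical below 0.1 rad) or (horizontal distance between cartridge2 and port3 below 0.008 m and z of cartridge2 in the frame of port3 between 0.0425 and 0.052 m and angle between the x axis of cartridge2 and the x axis of port3, either way round above 1.22 rad and angle between cartridge2's own z axis and vertical below 0.1 rad)) and ((horizontal distance between cartridge3 and port1 below 0.008 m and z of cartridge3 in the frame of port1 between 0.0425 and 0.052 m and angle between the x axis of cartridge3 and the x axis of port1, either way round above 1.22 rad and angle between cartridge3's own z axis and vertical below 0.1 rad) or (horizontal distance between cartridge3 and port2 below 0.008 m and z of cartridge3 in the frame of port2 between 0.0425 and 0.052 m and angle between the x axis of cartridge3 and the x axis of port2, either way round above 1.22 rad and angle between cartridge3's own z axis and vertical below 0.1 rad) or (horizontal distance between cartridge3 and port3 below 0.008 m and z of cartridge3 in the frame of port3 between 0.0425 and 0.052 m and angle between the x axis of cartridge3 and the x axis of port3, either way round above 1.22 rad and angle between cartridge3's own z axis and vertical below 0.1 rad))), for 0.3 s.
2. then the switch lever is thrown over (value of joint switch above 0.85 rad), for 0.2 s.
At the end, for the whole second after the job is handed in: Every cartridge present is locked in a port: its centre within 8 mm of the port's axis and 42.5 to 52 mm above the mouth, upright within 0.1 rad, turned at least 70 degrees from the slots; the switch lever is beyond 0.85 rad; the toy car is within 40 mm of where it was (all of step 1 and value of joint switch above 0.85 rad and distance of toy_car from where it was at the start of the episode below 0.04 m); the robot touches nothing.
It fails at once if the finished toy car is pushed 40 mm or more from its place or tipped over (distance of toy_car from where it was at the start of the episode above 0.04 m or angle between toy_car's own z axis and vertical above 0.5 rad).
Of cartridge1_body, cartridge2_body, cartridge3_body only 2 to 3 are there at a start; the rules pass over those that are not, and their reading is None.
At some moment in a run one of cartridge1_body, cartridge2_body, cartridge3_body may be knocked a few centimetres aside while the robot is not near it.
Once in a run the grip may slacken for a moment while it holds something.
It also fails if it takes over 210 s, if anything falls off the work surface, if the arm or the gripper's body presses on something with over 40 N, if the wrist force passes 120 N, or if a joint passes its speed limit or range.

ROBOT

A 7-joint arm with a two-finger parallel gripper is mounted at the origin on the work surface. World frame = base frame: x ahead of the robot, y to its left, z up, the work surface at z = 0. Lengths are in m, angles in rad, forces in N, time in s.
With the tool pointing down it reaches from about 0.4 to 0.85 m from the base axis. Payload 10.4 kg.
Tool frame: the origin (TCP) lies at the very end of the fingers, on their centre line; the grasp point (between the pads) lies behind it (arm.grip_depth is the z of the grasp point in the tool frame, in m); z points along the fingers, y is the line along which they close (so a half turn about z gives the same grasp; the last joint's range is limited). The gripper opens to 87 mm and grips with 3 to 60 N. Pads are 19 mm wide; open, the fingers measure 117 mm over their backs; the gripper's body (75 mm by 190 mm) begins 51 mm behind the grasp point.
Start: joints at [1.272, 0.332, -0.065, 1.46, 0.022, 1.35, -0.088], TCP at [0.17, -0.601, 0.223] pointing down, gripper open.
Joint ranges: [-2.6, 2.6], [-0.5, 2.12], [-1.47, 1.34], [0.16, 2.42], [-1.27, 4.41], [0.06, 2.06], [-2.6, 2.6]. Speed limits (rad/s): [2.22, 2.22, 2.79, 2.79, 3.14, 3.14, 3.14].

INTERFACE

Orientations are given as a unit quaternion [w, x, y, z].
In Python, from plant import readout, optics, arm gives the robot as it stands.
- The arm moves only by the tool apply_moves, never from a script. Its argument "plan" is a list of rows, each an object of numbers: "tx", "ty", "tz": the shift along the world's x, y, z in m; "rx", "ry", "rz": the turn, a rotation vector about the world's x, y, z in degrees. In form: [{"tx": .., "ty": .., "tz": .., "rx": .., "ry": .., "rz": ..}, ...]. A call has 1 to 20 rows; each row shifts and turns the commanded pose from where the row before left it; what a row does not reach is not made up. A row lasts 1/12 s, in which the tool goes at most 41.7 mm and 7.16 degrees, less where a joint would pass 70% of its speed; a pose out of reach is approached as far as the arm can. A call with a gripper value outside its range is refused whole. "fingers" is the opening, from 0 (shut) to 1 (fully open), set as the call begins (left out, the last holds). The fingers move at their own pace and stop on an object; "newtons" is the grip in N (left out, the last holds). Time passes only in rows, so rows that do not move let the fingers close. It gives the time, the measured TCP pose, the force, the opening and the grip force at its end, in the units of the state.
- readout.get_state(): the state, without advancing time (a new reading comes with each control period).
- optics.camera(name): name is "side" or "top" or "wrist"; returns (picture, depth): 384x512x3 uint8, red, green, blue; 384x512 float32, m along the optical axis (not along the pixel's ray), 0 where there is no reading.
- optics.camera_model(name): a dict with "camera_matrix" (3x3 intrinsics, pixels), "k1" (the pictures are not rectified: a ray, as slopes to the right and down, at radius r is drawn at 1 + k1 r^2 times it, then the intrinsics apply), "world_from_camera" (4x4, takes a point from camera to world coordinates); the wrist camera has in their place "T_tool_cam" (4x4, takes a point from camera to tool coordinates, whose origin is the TCP and whose axes are the flange's). Camera axes: x right, y down, z forward; pixel columns grow to the right and rows downward; lengths in m; the calibration is good to about 2 mm. A picture is of the moment at which its call begins: read the wrist's pose just before it. camera_model takes no time and is no camera call.
- arm.job_done(): hands the job in; it is judged then, once.
The state is a dict: "clock": time; "joints": joint angles; "qvel": joint speeds; "effort": joint torques, N m; "tool_pos": TCP position; "ee_rot": TCP orientation; "contact_force": force on the tool from outside, world axes, zero at the start; "wrist_torque": the same for the moment, N m; "grip_width": opening from 0.0 (shut) to 1.0 (fully open); "grasp_force": force on a finger pad.
Only numpy, scipy, OpenCV 4.12 (cv2) and the standard library are available. Lean on these libraries where they do the work, as an engineer would, in place of code of your own. Each camera call takes 0.05 s, during which the arm holds its last target. There are 200 camera calls.

## Working session

There is one attempt and no reset: what is moved stays moved. The work goes in short steps, Python scripts to look and compute and a tool call to move; the robot and the scene stay as the last step left them, time stands still between calls to the robot, and variables do not carry over. Pictures are saved under pics/ and viewed, at most 14 in all, crops included, and the job is handed in when it is done.

Besides the shell and the picture viewer there is one more tool, called after "Request:" as name(argument=value, ...) on one line, values as JSON. apply_moves: Moves the arm, as the interface text tells. Its arguments: {"type":"object","properties":{"plan":{"type":"array","items":{"type":"object","properties":{"tx":{"type":"number"},"ty":{"type":"number"},"tz":{"type":"number"},"rx":{"type":"number"},"ry":{"type":"number"},"rz":{"type":"number"}}}},"fingers":{"type":"number"},"newtons":{"type":"number"}},"required":["plan"]}

```bash
mkdir -p pics; ls; cat > h.py <<'E'
import numpy as np, cv2
from plant import readout, optics, arm
from scipy.spatial.transform import Rotation as R
def T_tool():
    s=readout.get_state(); q=s["ee_rot"]; T=np.eye(4)
    T[:3,:3]=R.from_quat([q[1],q[2],q[3],q[0]]).as_matrix(); T[:3,3]=s["tool_pos"]; return T
def shot(name):
    T=T_tool(); im,d=optics.camera(name); m=optics.camera_model(name)
    W=T@np.array(m["T_tool_cam"]) if name=="wrist" else np.array(m["world_from_camera"])
    return im,d,(np.array(m["camera_matrix"]),m["k1"],W)
def slopes(uv,K,k1):
    uv=np.atleast_2d(np.float64(uv))
    return cv2.undistortPoints(uv.reshape(-1,1,2),K,np.array([k1,0,0,0,0.])).reshape(-1,2)
def cloud(d,cal):
    K,k1,W=cal; h,w=d.shape; v,u=np.mgrid[:h,:w]
    s=slopes(np.stack([u.ravel(),v.ravel()],1),K,k1); z=d.ravel()[:,None]
    P=np.hstack([s*z,z])@W[:3,:3].T+W[:3,3]; P[z[:,0]==0]=np.nan
    return P.reshape(h,w,3)
def onplane(uv,cal,z):
    K,k1,W=cal; s=slopes(uv,K,k1); r=np.hstack([s,np.ones((len(s),1))])@W[:3,:3].T
    return W[:3,3]+r*((z-W[2,3])/r[:,2])[:,None]
def save(im,n): cv2.imwrite("pics/"+n+".png",im[:,:,::-1])
E
python3 - <<'E'
from h import *
s=readout.get_state(); print({k:np.round(v,3) for k,v in s.items()}, arm.grip_depth)
for n in("top","side"):
    im,d,c=shot(n); save(im,n); np.savez(n,im=im,d=d); print(n,c[1],np.round(c[2],3).tolist(),np.round(c[0],1).tolist(),(d>0).mean())
print(optics.camera_model("wrist"))
E
```

```text
pics
{'clock': np.float64(0.0), 'joints': array([ 1.272,  0.333, -0.065,  1.461,  0.022,  1.35 , -0.088]), 'qvel': array([-0.001,  0.001,  0.   ,  0.   , -0.002, -0.   , -0.   ]), 'effort': array([-0.0000e+00, -6.2325e+01,  2.4000e-02, -3.8989e+01, -6.1000e-02,
        4.0000e-02,  0.0000e+00]), 'tool_pos': array([ 0.17 , -0.601,  0.222]), 'ee_rot': array([-0.001,  0.991,  0.137, -0.   ]), 'contact_force': array([-0.239, -0.611, -0.382]), 'wrist_torque': array([0.002, 0.003, 0.028]), 'grasp_force': np.float64(0.0), 'grip_width': np.float64(1.002)} -0.0187
top 0.01741431956260513 [[0.152, -0.962, 0.225, 0.258], [-0.988, -0.149, 0.033, -0.02], [0.002, -0.227, -0.974, 1.09], [0.0, 0.0, 0.0, 1.0]] [[379.7, 0.0, 251.3], [0.0, 379.7, 191.5], [0.0, 0.0, 1.0]] 0.995941162109375
side 0.007109529475327744 [[-0.938, -0.191, 0.29, 0.205], [-0.347, 0.459, -0.818, 0.744], [0.023, -0.868, -0.496, 0.543], [0.0, 0.0, 0.0, 1.0]] [[410.1, 0.0, 255.4], [0.0, 410.1, 193.9], [0.0, 0.0, 1.0]] 0.9958648681640625
{'camera_matrix': array([[296.44345651,   0.        , 257.76618553],
       [  0.        , 296.44345651, 189.24534754],
       [  0.        ,   0.        ,   1.        ]]), 'k1': 0.021978509121750468, 'T_tool_cam': array([[-2.04991783e-04, -9.54414422e-01, -2.98484621e-01,
         8.23845379e-02],
       [ 9.99999969e-01, -1.52733097e-04, -1.98405887e-04,
        -4.23097857e-04],
       [ 1.43772959e-04, -2.98484653e-01,  9.54414423e-01,
        -1.62739967e-01],
       [ 0.00000000e+00,  0.00000000e+00,  0.00000000e+00,
         1.00000000e+00]])}
```

View pics/top.png

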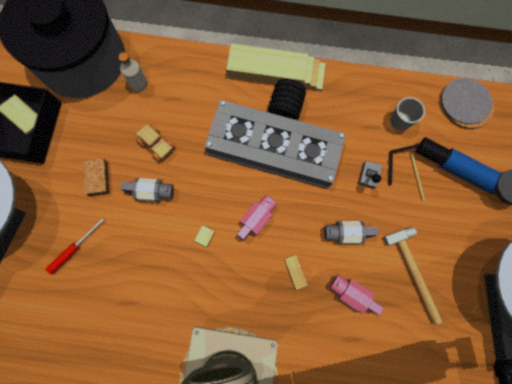

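View pics/side.png

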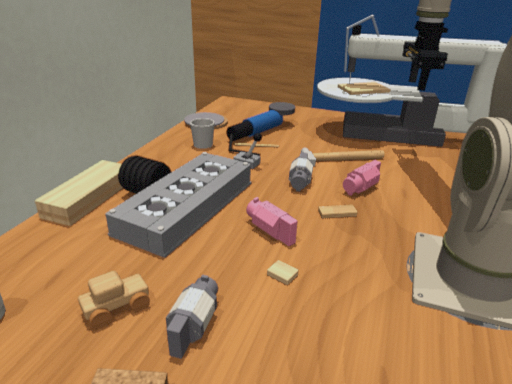

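The top view shows white-drum cartridges at about (147,190) and (350,232). Pink decoys are at (257,217) and (355,295), the manifold is at (275,143), the switch at (370,175) and the car at (155,143). The side view agrees: both cartridges' bars point outwards, away from each other. Only two cartridges are present.

```bash
cat > meas.py <<'E'
from h import *
def camcal(n):
    m=optics.camera_model(n); return (np.array(m["camera_matrix"]),m["k1"],np.array(m["world_from_camera"]))
out=[]
for n in("top","side"):
    f=np.load(n+".npz"); c=camcal(n); out.append((f["im"],cloud(f["d"],c)))
if __name__=="__main__":
    P=np.vstack([p.reshape(-1,3) for _,p in out]); C=np.vstack([i.reshape(-1,3) for i,_ in out])
    for n,(im,p) in zip(("top","side"),out):
        q=p.reshape(-1,3); 
        m=(abs(q[:,2]-.06)<.006)&(q[:,0]>.45)&(q[:,0]<.8)&(abs(q[:,1])<.3)
        mk=m.reshape(im.shape[:2]).astype(np.uint8); nl,l,st,ce=cv2.connectedComponentsWithStats(mk)
        k=1+np.argmax(st[1:,4]); pts=p[l==k][:,:2].astype(np.float32)
        print(n,"manifold",cv2.minAreaRect(pts*1000),np.nanmedian(p[l==k][:,2]))
        for nm,b in (("A",(.2,.5,.15,.42)),("B",(.2,.5,-.42,-.08)),("sw",(.5,.75,-.35,-.17)),("car",(.45,.75,.2,.45))):
            if n=="top" : print(nm,end=" ")
            m=(q[:,2]>.012)&(q[:,2]<.16)&(q[:,0]>b[0])&(q[:,0]<b[1])&(q[:,1]>b[2])&(q[:,1]<b[3])
            mk=m.reshape(im.shape[:2]).astype(np.uint8); nl,l,st,ce=cv2.connectedComponentsWithStats(mk)
            for k in range(1,nl):
                if st[k,4]>60:
                    pp=p[l==k]; print(n,nm,st[k].tolist(),"rect",np.round(np.array(sum([list(x) if isinstance(x,tuple) else [x] for x in cv2.minAreaRect((pp[:,:2]*1000).astype(np.float32))],[]))).tolist(),"z",np.round(np.percentile(pp[:,2],[5,50,98]),3))
    a=out[0][0][160:260,110:390]; save(cv2.resize(out[0][0][165:215,105:190],None,fx=4.5,fy=4.5,interpolation=2),"_a")
    b=out[0][0][207:257,310:395]; s1=out[1][0][270:360,150:235]; s2=out[1][0][130:220,270:355]
    z=lambda x,w=390,h=290: cv2.resize(x,(w,h),interpolation=2)
    save(np.vstack([np.hstack([z(out[0][0][165:215,105:190]),z(b)]),np.hstack([z(s1),z(s2)])]),"crops")
E
python3 meas.py
```

```text
top manifold ((658.7548217773438, -29.9326171875), (380.342041015625, 160.12319946289062), 82.48661804199219) 0.05998348661699082
A top A [121, 178, 53, 24, 923] rect [463.0, 308.0, 61.0, 137.0, 5.0] z [0.028 0.053 0.064]
B top B [324, 221, 54, 23, 951] rect [429.0, -273.0, 61.0, 137.0, 8.0] z [0.027 0.054 0.064]
top B [384, 230, 19, 19, 207] rect [433.0, -397.0, 50.0, 46.0, 0.0] z [0.015 0.025 0.03 ]
top B [285, 255, 23, 35, 346] rect [300.0, -141.0, 89.0, 35.0, 29.0] z [0.012 0.015 0.019]
top B [330, 275, 53, 39, 1050] rect [263.0, -303.0, 136.0, 61.0, 65.0] z [0.033 0.055 0.063]
sw top sw [318, 129, 28, 58, 933] rect [635.0, -191.0, 57.0, 155.0, 83.0] z [0.042 0.06  0.065]
top sw [359, 161, 23, 27, 440] rect [604.0, -319.0, 50.0, 83.0, 81.0] z [0.019 0.026 0.107]
car top car [136, 125, 40, 37, 738] rect [608.0, 321.0, 112.0, 65.0, 55.0] z [0.025 0.04  0.07 ]
top car [98, 165, 10, 24, 132] rect [481.0, 447.0, 67.0, 18.0, 16.0] z [0.015 0.033 0.039]
top car [121, 178, 53, 20, 633] rect [473.0, 307.0, 139.0, 46.0, 90.0] z [0.037 0.058 0.064]
side manifold ((686.2518310546875, -32.19212341308594), (383.9537353515625, 212.70774841308594), 82.40802001953125) 0.05985194379879211
side A [166, 274, 53, 81, 2553] rect [465.0, 312.0, 62.0, 141.0, 5.0] z [0.019 0.051 0.062]
side B [289, 152, 32, 37, 733] rect [433.0, -309.0, 65.0, 220.0, 3.0] z [0.017 0.046 0.061]
side B [343, 160, 38, 33, 793] rect [259.0, -297.0, 141.0, 60.0, 53.0] z [0.018 0.045 0.061]
side B [319, 204, 38, 11, 264] rect [301.0, -138.0, 90.0, 38.0, 29.0] z [0.012 0.014 0.016]
side sw [194, 133, 68, 51, 836] rect [635.0, -257.0, 173.0, 157.0, 90.0] z [0.018 0.059 0.101]
side car [78, 270, 72, 57, 2423] rect [609.0, 325.0, 110.0, 69.0, 57.0] z [0.018 0.038 0.068]
side car [166, 274, 52, 80, 1575] rect [474.0, 311.0, 48.0, 142.0, 0.0] z [0.024 0.058 0.062]
side car [120, 370, 42, 13, 256] rect [475.0, 447.0, 58.0, 18.0, 17.0] z [0.033 0.034 0.036]
```

View pics/crops.png

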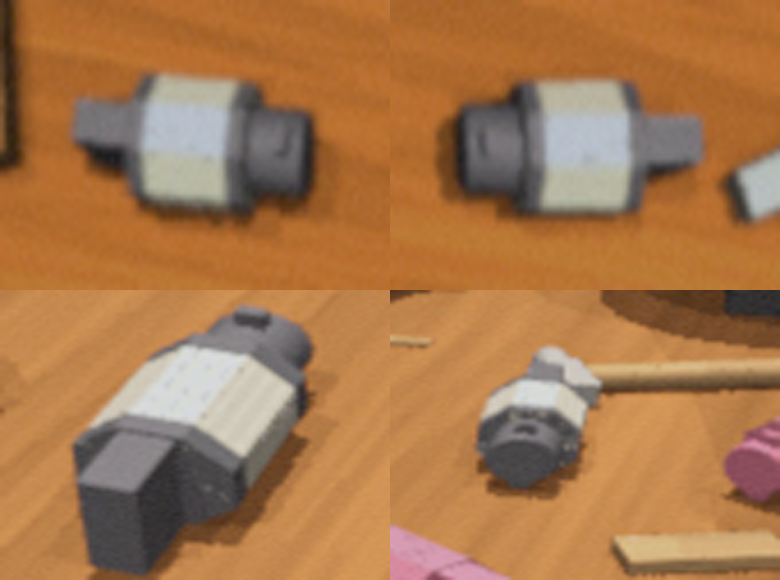

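```bash
cat >> h.py <<'E'
def frame(z,y):
    z=np.array(z,float); z/=np.linalg.norm(z); y=np.array(y,float); y-=z*(y@z); y/=np.linalg.norm(y)
    return np.stack([np.cross(y,z),y,z],1)
def az(a): a=np.radians(a); return np.array([np.cos(a),np.sin(a),0])
def togo(p,Rm,grasp=True):
    """p: grasp-point (or TCP) target; prints total shift (mm) and rotvec (deg)"""
    Rm=np.asarray(Rm); p=np.array(p,float)
    if grasp: p=p-Rm[:,2]*arm.grip_depth
    T=T_tool(); rv=R.from_matrix(Rm@T[:3,:3].T).as_rotvec(degrees=True)
    d=1000*(p-T[:3,3]); print("shift mm",np.round(d,1),"rot deg",np.round(rv,1),"rows>=",np.ceil(max(np.linalg.norm(d)/38,np.linalg.norm(rv)/6.5)))
    return p
def st():
    s=readout.get_state(); print("t",round(float(s["clock"]),2),"j",np.round(s["joints"],2),"tcp",np.round(s["tool_pos"],4),"F",np.round(s["contact_force"],1),"w",round(float(s["grip_width"]),3),"g",round(float(s["grasp_force"]),1))
E
cat > b1.py <<'E'
from h import *
b=az(-82); s=-b; t=np.radians(20); up=np.array([0,0,1.])
Rm=frame(-up*np.cos(t)+s*np.sin(t), az(8))
g=np.array([.429,-.273,.033])
togo(g-.1*Rm[:,2],Rm); togo(g,Rm); st()
E
python3 b1.py
```

```text
shift mm [ 262.8  300.5 -112.5] rot deg [ 18.2 -12.   81.3] rows>= 13.0
shift mm [ 258.   334.4 -206.4] rot deg [ 18.2 -12.   81.3] rows>= 13.0
t 0.1 j [ 1.27  0.33 -0.06  1.46  0.02  1.35 -0.09] tcp [ 0.1701 -0.6011  0.2218] F [-0.3 -0.4 -0.7] w 1.001 g 0.0
```

Request:
apply_moves(plan=[{"tx":0.0188,"ty":0.0215,"tz":-0.005,"rx":1.3,"ry":-0.86,"rz":5.8},{"tx":0.0188,"ty":0.0215,"tz":-0.005,"rx":1.3,"ry":-0.86,"rz":5.8},{"tx":0.0188,"ty":0.0215,"tz":-0.005,"rx":1.3,"ry":-0.86,"rz":5.8},{"tx":0.0188,"ty":0.0215,"tz":-0.005,"rx":1.3,"ry":-0.86,"rz":5.8},{"tx":0.0188,"ty":0.0215,"tz":-0.005,"rx":1.3,"ry":-0.86,"rz":5.8},{"tx":0.0188,"ty":0.0215,"tz":-0.005,"rx":1.3,"ry":-0.86,"rz":5.8},{"tx":0.0188,"ty":0.0215,"tz":-0.005,"rx":1.3,"ry":-0.86,"rz":5.8},{"tx":0.0188,"ty":0.0215,"tz":-0.005,"rx":1.3,"ry":-0.86,"rz":5.8},{"tx":0.0188,"ty":0.0215,"tz":-0.005,"rx":1.3,"ry":-0.86,"rz":5.8},{"tx":0.0188,"ty":0.0215,"tz":-0.005,"rx":1.3,"ry":-0.86,"rz":5.8},{"tx":0.0188,"ty":0.0215,"tz":-0.005,"rx":1.3,"ry":-0.86,"rz":5.8},{"tx":0.0188,"ty":0.0215,"tz":-0.005,"rx":1.3,"ry":-0.86,"rz":5.8},{"tx":0.0188,"ty":0.0215,"tz":-0.005,"rx":1.3,"ry":-0.86,"rz":5.8},{"tx":0.0188,"ty":0.0215,"tz":-0.005,"rx":1.3,"ry":-0.86,"rz":5.8},{}], fingers=1, newtons=50)

```text
invalid input at $.plan[14]: expected keys tx, ty, tz, rx, ry, rz
```

```bash
cat > lk.py <<'E'
import sys
from h import *
# wrist look: drum (pale, low sat, not pink) pose on z levels
n=sys.argv[1]; im,d,c=shot("wrist"); save(im,n); P=cloud(d,c)
np.savez("w_"+n,im=im,P=P)
st()
E
python3 b1.py; python3 lk.py w1
```

```text
shift mm [ 262.8  300.5 -112.5] rot deg [ 18.2 -12.   81.3] rows>= 13.0
shift mm [ 258.   334.4 -206.4] rot deg [ 18.2 -12.   81.3] rows>= 13.0
t 0.1 j [ 1.27  0.33 -0.06  1.46  0.02  1.35 -0.09] tcp [ 0.1701 -0.6011  0.2218] F [-0.3 -0.4 -0.7] w 1.001 g 0.0
t 0.15 j [ 1.27  0.33 -0.06  1.46  0.02  1.35 -0.09] tcp [ 0.1701 -0.6011  0.222 ] F [ 0.4 -0.6 -0.9] w 0.997 g 0.0
```

View pics/w1.png

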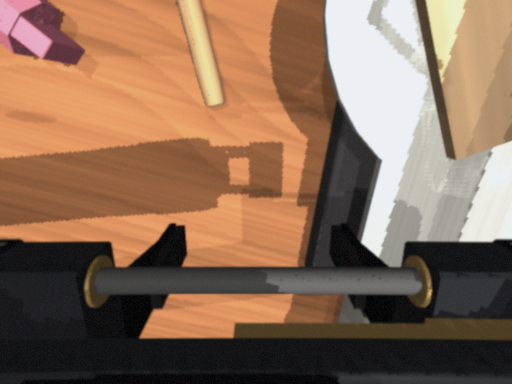

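The call was refused because of the empty row, so the wrist view still shows the start pose: a pink decoy at (40,30) and the hammer handle at (200,50). I'll resend it with a full zero row.

Request:
apply_moves(plan=[{"tx":0.0188,"ty":0.0215,"tz":-0.005,"rx":1.3,"ry":-0.86,"rz":5.8},{"tx":0.0188,"ty":0.0215,"tz":-0.005,"rx":1.3,"ry":-0.86,"rz":5.8},{"tx":0.0188,"ty":0.0215,"tz":-0.005,"rx":1.3,"ry":-0.86,"rz":5.8},{"tx":0.0188,"ty":0.0215,"tz":-0.005,"rx":1.3,"ry":-0.86,"rz":5.8},{"tx":0.0188,"ty":0.0215,"tz":-0.005,"rx":1.3,"ry":-0.86,"rz":5.8},{"tx":0.0188,"ty":0.0215,"tz":-0.005,"rx":1.3,"ry":-0.86,"rz":5.8},{"tx":0.0188,"ty":0.0215,"tz":-0.005,"rx":1.3,"ry":-0.86,"rz":5.8},{"tx":0.0188,"ty":0.0215,"tz":-0.005,"rx":1.3,"ry":-0.86,"rz":5.8},{"tx":0.0188,"ty":0.0215,"tz":-0.005,"rx":1.3,"ry":-0.86,"rz":5.8},{"tx":0.0188,"ty":0.0215,"tz":-0.005,"rx":1.3,"ry":-0.86,"rz":5.8},{"tx":0.0188,"ty":0.0215,"tz":-0.005,"rx":1.3,"ry":-0.86,"rz":5.8},{"tx":0.0188,"ty":0.0215,"tz":-0.005,"rx":1.3,"ry":-0.86,"rz":5.8},{"tx":0.0188,"ty":0.0215,"tz":-0.005,"rx":1.3,"ry":-0.86,"rz":5.8},{"tx":0.0188,"ty":0.0215,"tz":-0.005,"rx":1.3,"ry":-0.86,"rz":5.8},{"tx":0,"ty":0,"tz":0,"rx":0,"ry":0,"rz":0}], fingers=1, newtons=50)

```text
clock: 1.4
tool_pos: [0.4368, -0.2945, 0.1516]
ee_rot: [-0.132, 0.641, 0.747, 0.117]
contact_force: [-0.1, 0.5, 0.9]
grip_width: 0.999
grasp_force: 0.0
```

```bash
python3 b1.py; python3 lk.py w2; python3 - <<'E'
from h import *
f=np.load("w_w2.npz"); P=f["P"]; q=P.reshape(-1,3)
m=(q[:,2]>.015)&(q[:,2]<.075)&(abs(q[:,0]-.43)<.1)&(abs(q[:,1]+.27)<.12)
mk=m.reshape(P.shape[:2]).astype(np.uint8); nl,l,stt,ce=cv2.connectedComponentsWithStats(mk)
for k in range(1,nl):
    if stt[k,4]>800: print(stt[k],cv2.minAreaRect((P[l==k][:,:2]*1000).astype(np.float32)))
E
```

```text
shift mm [ -3.9  -6.  -42.2] rot deg [-0.4  0.2 -0.6] rows>= 2.0
shift mm [  -8.7   27.9 -136.1] rot deg [-0.4  0.2 -0.6] rows>= 4.0
t 1.4 j [ 1.04  0.42 -0.47  1.58 -0.08  1.42  0.75] tcp [ 0.4368 -0.2945  0.1516] F [-0.1  0.5  0.9] w 0.999 g 0.0
t 1.45 j [ 1.04  0.42 -0.47  1.58 -0.08  1.42  0.75] tcp [ 0.4351 -0.2972  0.1518] F [-0.5 -0.3 -0.4] w 0.995 g 0.0
[ 223  132   63  135 6605] ((428.9700927734375, -267.0018005371094), (60.30429458618164, 125.85884094238281), 9.227004051208496)
```

Request:
apply_moves(plan=[{"tx":0,"ty":-0.019,"tz":0,"rx":0,"ry":0,"rz":0},{"tx":-0.0014,"ty":0.0099,"tz":-0.0273,"rx":0,"ry":0,"rz":0},{"tx":-0.0014,"ty":0.0099,"tz":-0.0273,"rx":0,"ry":0,"rz":0},{"tx":-0.0014,"ty":0.0099,"tz":-0.0273,"rx":0,"ry":0,"rz":0},{"tx":-0.0014,"ty":0.0099,"tz":-0.0273,"rx":0,"ry":0,"rz":0},{"tx":-0.0014,"ty":0.0099,"tz":-0.0273,"rx":0,"ry":0,"rz":0},{"tx":0,"ty":0,"tz":0,"rx":0,"ry":0,"rz":0}])

```text
clock: 2.03
tool_pos: [0.423, -0.2672, 0.0119]
ee_rot: [-0.134, 0.647, 0.742, 0.115]
contact_force: [-0.6, 0.4, -0.3]
grip_width: 0.999
grasp_force: 0.0
```

Request:
apply_moves(plan=[{"tx":0,"ty":0,"tz":0,"rx":0,"ry":0,"rz":0},{"tx":0,"ty":0,"tz":0,"rx":0,"ry":0,"rz":0},{"tx":0,"ty":0,"tz":0,"rx":0,"ry":0,"rz":0},{"tx":0,"ty":0,"tz":0,"rx":0,"ry":0,"rz":0},{"tx":0,"ty":0,"tz":0,"rx":0,"ry":0,"rz":0}], fingers=0, newtons=50)

```text
clock: 2.45
tool_pos: [0.4273, -0.2709, 0.0172]
ee_rot: [-0.129, 0.647, 0.743, 0.115]
contact_force: [1.8, -0.7, 1.4]
grip_width: 0.708
grasp_force: 0.9
```

```bash
python3 b1.py
```

```text
shift mm [  5.6 -29.6  92.2] rot deg [0.1 0.2 0.2] rows>= 3.0
shift mm [ 0.8  4.2 -1.8] rot deg [0.1 0.2 0.2] rows>= 1.0
t 2.45 j [ 1.02  0.53 -0.46  1.75 -0.04  1.14  0.74] tcp [ 0.4273 -0.2709  0.0172] F [ 1.8 -0.7  1.4] w 0.708 g 0.9
```

Request:
apply_moves(plan=[{"tx":0,"ty":0,"tz":0,"rx":0,"ry":0,"rz":0},{"tx":0,"ty":0,"tz":0,"rx":0,"ry":0,"rz":0},{"tx":0,"ty":0,"tz":0.02,"rx":0,"ry":0,"rz":0},{"tx":0,"ty":0,"tz":0.03,"rx":0,"ry":0,"rz":0},{"tx":0,"ty":0,"tz":0.03,"rx":0,"ry":0,"rz":0},{"tx":0,"ty":0,"tz":0.03,"rx":0,"ry":0,"rz":0},{"tx":0,"ty":0,"tz":0,"rx":0,"ry":0,"rz":0}])

```text
clock: 3.03
tool_pos: [0.4286, -0.2713, 0.1314]
ee_rot: [-0.127, 0.647, 0.743, 0.115]
contact_force: [0.7, -0.4, -2.0]
grip_width: 0.687
grasp_force: 49.8
```

Request:
apply_moves(plan=[{"tx":0,"ty":0,"tz":0,"rx":-5.9,"ry":-0.83,"rz":0},{"tx":0,"ty":0,"tz":0,"rx":-5.9,"ry":-0.83,"rz":0},{"tx":0,"ty":0,"tz":0,"rx":-5.9,"ry":-0.83,"rz":0},{"tx":0,"ty":0,"tz":0,"rx":-5.9,"ry":-0.83,"rz":0},{"tx":0,"ty":0,"tz":0,"rx":-5.9,"ry":-0.83,"rz":0},{"tx":0,"ty":0,"tz":0,"rx":-5.9,"ry":-0.83,"rz":0},{"tx":0,"ty":0,"tz":0,"rx":-5.9,"ry":-0.83,"rz":0},{"tx":0,"ty":0,"tz":0,"rx":-5.9,"ry":-0.83,"rz":0},{"tx":0,"ty":0,"tz":0,"rx":-5.9,"ry":-0.83,"rz":0},{"tx":0,"ty":0,"tz":0,"rx":-5.9,"ry":-0.83,"rz":0},{"tx":0,"ty":0,"tz":0,"rx":-5.9,"ry":-0.83,"rz":0},{"tx":0,"ty":0,"tz":0,"rx":0,"ry":0,"rz":0}])

```text
clock: 4.03
tool_pos: [0.426, -0.2674, 0.124]
ee_rot: [0.294, 0.603, 0.697, -0.254]
contact_force: [-0.6, 0.9, -4.0]
grip_width: 0.683
grasp_force: 49.8
```

```bash
cat > up.py <<'E'
from h import *
import sys
# remaining turn so that cartridge axis (tool dir fixed at grasp) is up; args: tilt deg at grasp, bar az
t=np.radians(float(sys.argv[1])); b=az(float(sys.argv[2])); up=np.array([0,0,1.])
# at the goal the tool z = cos t * bar - sin t*up  ; tool y as at grasp
Rm=frame(b*np.cos(t)-up*np.sin(t), az(float(sys.argv[3])))
togo([.43,-.28,.069],Rm); st(); print(T_tool()[:3,:3].round(2))
E
python3 up.py 20 -82 8
```

```text
shift mm [  6.4 -30.  -61.4] rot deg [-24.   -3.4  -0.4] rows>= 4.0
t 4.03 j [ 0.58  0.12 -0.66  2.23  1.05  1.08 -0.59] tcp [ 0.426  -0.2674  0.124 ] F [-0.6  0.9 -4. ] w 0.683 g 49.8
[[-0.1   0.99  0.1 ]
 [ 0.69  0.14 -0.71]
 [-0.72  0.   -0.7 ]]
```

Request:
apply_moves(plan=[{"tx":0.02,"ty":-0.01,"tz":0.01,"rx":0,"ry":0,"rz":0},{"tx":0.02,"ty":-0.01,"tz":0.01,"rx":-4.8,"ry":-0.68,"rz":0},{"tx":0.02,"ty":-0.01,"tz":0,"rx":-4.8,"ry":-0.68,"rz":0},{"tx":0.01,"ty":-0.01,"tz":0,"rx":-4.8,"ry":-0.68,"rz":0},{"tx":0,"ty":0,"tz":0,"rx":-4.8,"ry":-0.68,"rz":0},{"tx":0,"ty":0,"tz":0,"rx":-4.8,"ry":-0.68,"rz":0},{"tx":0,"ty":0,"tz":0,"rx":0,"ry":0,"rz":0},{"tx":0,"ty":0,"tz":0,"rx":0,"ry":0,"rz":0}])

```text
clock: 4.7
tool_pos: [0.4956, -0.31, 0.144]
ee_rot: [0.429, 0.538, 0.621, -0.374]
contact_force: [0.4, -0.3, -2.5]
grip_width: 0.689
grasp_force: 49.8
```

```bash
python3 up.py 20 -82 8; python3 - <<'E'
from h import *
im,d,c=shot("side"); P=cloud(d,c); save(im,"s2"); np.savez("s2",im=im,P=P)
im,d,c=shot("top"); P=cloud(d,c); np.savez("t2",im=im,P=P)
E
```

```text
shift mm [-63.2  12.6 -81.4] rot deg [-0.5 -0.2 -0.1] rows>= 3.0
t 4.7 j [ 0.38  0.46 -0.57  2.12  1.5   1.47 -0.94] tcp [ 0.4956 -0.31    0.144 ] F [ 0.4 -0.3 -2.5] w 0.689 g 49.8
[[-0.05  0.99  0.13]
 [ 0.35  0.14 -0.93]
 [-0.94 -0.   -0.35]]
```

View pics/s2.png

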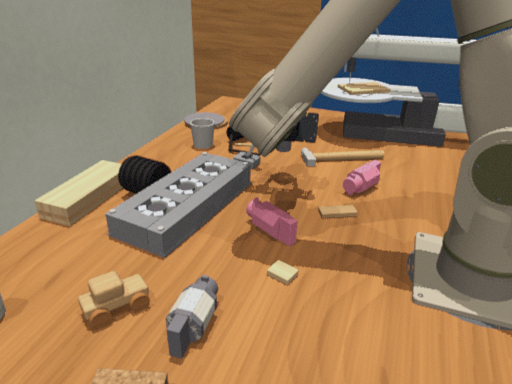

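Request:
apply_moves(plan=[{"tx":0,"ty":0,"tz":-0.025,"rx":-0.4,"ry":0,"rz":0},{"tx":0,"ty":0,"tz":-0.025,"rx":0,"ry":0,"rz":0},{"tx":0,"ty":0,"tz":-0.015,"rx":0,"ry":0,"rz":0},{"tx":0,"ty":0,"tz":-0.007,"rx":0,"ry":0,"rz":0},{"tx":0,"ty":0,"tz":0,"rx":0,"ry":0,"rz":0},{"tx":0,"ty":0,"tz":0,"rx":0,"ry":0,"rz":0}])

```text
clock: 5.3
tool_pos: [0.4967, -0.3104, 0.0752]
ee_rot: [0.434, 0.537, 0.618, -0.376]
contact_force: [-0.7, -0.7, -1.9]
grip_width: 0.679
grasp_force: 49.8
```

Request:
apply_moves(plan=[{"tx":0,"ty":0,"tz":-0.0025,"rx":0,"ry":0,"rz":0},{"tx":0,"ty":0,"tz":0,"rx":0,"ry":0,"rz":0},{"tx":0,"ty":0,"tz":0,"rx":0,"ry":0,"rz":0}])

```text
clock: 5.55
tool_pos: [0.4967, -0.31, 0.0724]
ee_rot: [0.435, 0.537, 0.618, -0.376]
contact_force: [0.3, 0.5, -1.7]
grip_width: 0.684
grasp_force: 49.8
```

Request:
apply_moves(plan=[{"tx":0,"ty":0,"tz":-0.003,"rx":0,"ry":0,"rz":0},{"tx":0,"ty":0,"tz":-0.002,"rx":0,"ry":0,"rz":0},{"tx":0,"ty":0,"tz":0,"rx":0,"ry":0,"rz":0},{"tx":0,"ty":0,"tz":0,"rx":0,"ry":0,"rz":0}])

```text
clock: 5.88
tool_pos: [0.4966, -0.31, 0.0668]
ee_rot: [0.435, 0.536, 0.618, -0.376]
contact_force: [0.6, -0.3, 0.6]
grip_width: 0.683
grasp_force: 49.8
```

Request:
apply_moves(plan=[{"tx":0,"ty":0,"tz":-0.001,"rx":0,"ry":0,"rz":0},{"tx":0,"ty":0,"tz":0,"rx":0,"ry":0,"rz":0},{"tx":0,"ty":0,"tz":0,"rx":0,"ry":0,"rz":0}])

```text
clock: 6.13
tool_pos: [0.4966, -0.3102, 0.0668]
ee_rot: [0.435, 0.536, 0.617, -0.377]
contact_force: [-2.2, 1.4, 7.1]
grip_width: 0.687
grasp_force: 49.8
```

Request:
apply_moves(plan=[{"tx":0,"ty":0,"tz":0,"rx":0,"ry":0,"rz":0},{"tx":0,"ty":0,"tz":0,"rx":0,"ry":0,"rz":0},{"tx":0,"ty":0,"tz":0,"rx":0,"ry":0,"rz":0},{"tx":0,"ty":0,"tz":0,"rx":0,"ry":0,"rz":0},{"tx":0,"ty":0,"tz":0,"rx":0,"ry":0,"rz":0}], fingers=1)

```text
clock: 6.55
tool_pos: [0.4966, -0.3101, 0.066]
ee_rot: [0.435, 0.537, 0.618, -0.376]
contact_force: [0.2, -1.7, 5.1]
grip_width: 0.954
grasp_force: 0.1
```

Request:
apply_moves(plan=[{"tx":-0.002,"ty":0.014,"tz":0.0055,"rx":0,"ry":0,"rz":0},{"tx":-0.004,"ty":0.028,"tz":0.011,"rx":0,"ry":0,"rz":0},{"tx":-0.004,"ty":0.028,"tz":0.011,"rx":0,"ry":0,"rz":0},{"tx":-0.004,"ty":0.028,"tz":0.011,"rx":0,"ry":0,"rz":0},{"tx":0,"ty":0.01,"tz":0.03,"rx":0,"ry":0,"rz":0},{"tx":0,"ty":0.01,"tz":0.035,"rx":0,"ry":0,"rz":0},{"tx":0,"ty":0,"tz":0.035,"rx":0,"ry":0,"rz":0},{"tx":0,"ty":0,"tz":0.035,"rx":0,"ry":0,"rz":0},{"tx":0,"ty":0,"tz":0,"rx":0,"ry":0,"rz":0}])

```text
clock: 7.3
tool_pos: [0.4841, -0.1907, 0.2448]
ee_rot: [0.437, 0.537, 0.617, -0.374]
contact_force: [0.5, 0.2, -0.2]
grip_width: 0.998
grasp_force: 0.0
```

```bash
cat > find.py <<'E'
from h import *
import sys
# standing cartridge near (x,y): bar top z~.138+base ; drum top .104
x,y,zb=map(float,sys.argv[1:4]); cams=sys.argv[4:] or ["top"]
for n in cams:
    im,d,c=shot(n); np.savez("f_"+n,im=im,d=d); P=cloud(d,c); q=P.reshape(-1,3)
    m0=(abs(q[:,0]-x)<.06)&(abs(q[:,1]-y)<.06)
    for nm,lo,hi in(("bar",.130,.145),("drum",.098,.112)):
        m=(m0&(q[:,2]>lo+zb)&(q[:,2]<hi+zb)).reshape(d.shape).astype(np.uint8)
        nl,l,s,ce=cv2.connectedComponentsWithStats(m)
        if nl<2: print(n,nm,"none"); continue
        k=1+np.argmax(s[1:,4]); pp=P[l==k]
        print(n,nm,s[k,4],"rect",[np.round(v,1).tolist() for v in cv2.minAreaRect((pp[:,:2]*1000).astype(np.float32))],"z",np.round(np.median(pp[:,2]),4))
E
python3 find.py .49 -.29 0 top side; python3 -c "
from h import *
st()"
```

```text
top bar 215 rect [[492.3, -297.4], [22.4, 59.3], 8.0] z 0.138
top drum 239 rect [[492.8, -297.9], [61.5, 61.1], 10.1] z 0.1046
side bar 88 rect [[494.4, -295.6], [21.4, 64.0], 7.4] z 0.1368
side drum 144 rect [[493.9, -292.4], [62.3, 55.8], 19.5] z 0.1037
t 7.4 j [ 0.27  0.31 -0.73  2.08  1.27  1.67 -0.84] tcp [ 0.4826 -0.1917  0.2398] F [ 0.   0.  -0.4] w 1.002 g 0.0
```

```bash
python3 -c "
from h import *
Rm=frame([0,0,-1],az(8)); togo([.4925,-.2973,.24],Rm,False)"
```

```text
shift mm [   9.9 -105.6    0.2] rot deg [69.4 10.   0. ] rows>= 11.0
```

Request:
apply_moves(plan=[{"tx":0,"ty":0,"tz":0.01,"rx":5.8,"ry":0.83,"rz":0},{"tx":0,"ty":-0.01,"tz":0,"rx":5.8,"ry":0.83,"rz":0},{"tx":0.001,"ty":-0.01,"tz":0,"rx":5.8,"ry":0.83,"rz":0},{"tx":0.001,"ty":-0.01,"tz":0,"rx":5.8,"ry":0.83,"rz":0},{"tx":0.001,"ty":-0.01,"tz":0,"rx":5.8,"ry":0.83,"rz":0},{"tx":0.001,"ty":-0.01,"tz":0,"rx":5.8,"ry":0.83,"rz":0},{"tx":0.001,"ty":-0.01,"tz":0,"rx":5.8,"ry":0.83,"rz":0},{"tx":0.001,"ty":-0.01,"tz":0,"rx":5.8,"ry":0.83,"rz":0},{"tx":0.001,"ty":-0.01,"tz":0,"rx":5.8,"ry":0.83,"rz":0},{"tx":0.001,"ty":-0.01,"tz":-0.01,"rx":5.8,"ry":0.83,"rz":0},{"tx":0.001,"ty":-0.01,"tz":0,"rx":5.8,"ry":0.83,"rz":0},{"tx":0.001,"ty":-0.0055,"tz":0,"rx":5.8,"ry":0.83,"rz":0},{"tx":0,"ty":0,"tz":0,"rx":0,"ry":0,"rz":0},{"tx":0,"ty":0,"tz":0,"rx":0,"ry":0,"rz":0}])

```text
clock: 8.57
tool_pos: [0.4913, -0.299, 0.236]
ee_rot: [-0.003, 0.657, 0.754, 0.001]
contact_force: [0.1, -0.2, 0.5]
grip_width: 0.998
grasp_force: 0.0
```

```bash
python3 -c "
from h import *
Rm=frame([0,0,-1],az(8)); togo([.4925,-.2973,.24],Rm,False);st()"; python3 find.py .49 -.29 0 wrist
```

```text
shift mm [1.2 1.7 4. ] rot deg [-0.3 -0.2  0.2] rows>= 1.0
t 8.57 j [ 0.87  0.26 -0.48  1.55  0.12  1.37  0.52] tcp [ 0.4913 -0.299   0.236 ] F [ 0.1 -0.2  0.5] w 0.998 g 0.0
wrist bar 1501 rect [[493.4, -297.0], [21.8, 59.8], 7.5] z 0.1385
wrist drum 1522 rect [[493.1, -296.7], [60.7, 60.0], 7.5] z 0.1046
```

Request:
apply_moves(plan=[{"tx":0.0018,"ty":0.002,"tz":-0.03,"rx":-0.3,"ry":-0.2,"rz":0},{"tx":0,"ty":0,"tz":-0.03,"rx":0,"ry":0,"rz":0},{"tx":0,"ty":0,"tz":-0.03,"rx":0,"ry":0,"rz":0},{"tx":0,"ty":0,"tz":-0.025,"rx":0,"ry":0,"rz":0},{"tx":0,"ty":0,"tz":-0.0135,"rx":0,"ry":0,"rz":0},{"tx":0,"ty":0,"tz":0,"rx":0,"ry":0,"rz":0},{"tx":0,"ty":0,"tz":0,"rx":0,"ry":0,"rz":0}])

```text
clock: 9.2
tool_pos: [0.4942, -0.2937, 0.1102]
ee_rot: [0.002, 0.655, 0.756, -0.0]
contact_force: [0.7, -0.4, 0.3]
grip_width: 0.996
grasp_force: 0.0
```

Request:
apply_moves(plan=[{"tx":0,"ty":0,"tz":0,"rx":0,"ry":0,"rz":0},{"tx":0,"ty":0,"tz":0,"rx":0,"ry":0,"rz":0},{"tx":0,"ty":0,"tz":0,"rx":0,"ry":0,"rz":0},{"tx":0,"ty":0,"tz":0,"rx":0,"ry":0,"rz":0},{"tx":0,"ty":0,"tz":0,"rx":0,"ry":0,"rz":0},{"tx":0,"ty":0,"tz":0,"rx":0,"ry":0,"rz":0},{"tx":0,"ty":0,"tz":0,"rx":0,"ry":0,"rz":0},{"tx":0,"ty":0,"tz":0,"rx":0,"ry":0,"rz":0},{"tx":0,"ty":0,"tz":0,"rx":0,"ry":0,"rz":0},{"tx":0,"ty":0,"tz":0,"rx":0,"ry":0,"rz":0},{"tx":0,"ty":0,"tz":0,"rx":0,"ry":0,"rz":0},{"tx":0,"ty":0,"tz":0,"rx":0,"ry":0,"rz":0}], fingers=0, newtons=60)

```text
clock: 10.2
tool_pos: [0.4942, -0.2954, 0.1105]
ee_rot: [0.002, 0.656, 0.755, 0.0]
contact_force: [-0.1, -0.1, -0.4]
grip_width: 0.251
grasp_force: 59.9
```

Request:
apply_moves(plan=[{"tx":0,"ty":0,"tz":0.02,"rx":0,"ry":0,"rz":0},{"tx":0,"ty":0,"tz":0.03,"rx":0,"ry":0,"rz":0},{"tx":0,"ty":0,"tz":0.03,"rx":0,"ry":0,"rz":0},{"tx":0,"ty":0,"tz":0.02,"rx":0,"ry":0,"rz":0},{"tx":0,"ty":0,"tz":0,"rx":0,"ry":0,"rz":0}])

```text
clock: 10.62
tool_pos: [0.496, -0.2961, 0.2151]
ee_rot: [0.005, 0.656, 0.755, 0.001]
contact_force: [0.3, 0.2, -2.6]
grip_width: 0.247
grasp_force: 59.9
```

```bash
python3 - <<'E'
from h import *; from meas import camcal
st()
f=np.load("top.npz"); im=f["im"]; c=camcal("top"); P=cloud(f["d"],c)
m=(abs(P[...,2]-.06)<.004).astype(np.uint8); m[:, :200]=0; m[:,350:]=0; m[:95]=0;m[190:]=0
m=cv2.morphologyEx(m,cv2.MORPH_OPEN,np.ones((3,3)))
nl,l,s,ce=cv2.connectedComponentsWithStats(m); k=1+np.argmax(s[1:,4]); mm=(l==k).astype(np.uint8)
cn=max(cv2.findContours(mm,0,1)[0],key=cv2.contourArea).reshape(-1,2)
w=onplane(cn,c,.06); print(cv2.minAreaRect((w[:,:2]*1000).astype(np.float32)))
# rectified view of top face, 2 px/mm, world axes
xs=np.arange(.57,.75,.0005); ys=np.arange(.18,-.24,-.0005)
K,k1,W=c; g=np.stack(np.meshgrid(xs,ys,indexing="ij"),-1).reshape(-1,2)[::-1]
wp=np.hstack([g,np.full((len(g),1),.06)]); Wi=np.linalg.inv(W)
rv=cv2.Rodrigues(Wi[:3,:3])[0]; px=cv2.projectPoints(wp,rv,Wi[:3,3],K,np.array([k1,0,0,0,0]))[0].reshape(len(xs),len(ys),2).astype(np.float32)
r=cv2.remap(im,px[...,0],px[...,1],1); r=r[:,::-1] # row0: x max; col0: y max
np.save("rect.npy",r); save(cv2.resize(r,(800,int(800*r.shape[0]/r.shape[1]))),"rect")
E
```

```text
t 10.62 j [ 0.86  0.26 -0.48  1.59  0.13  1.31  0.51] tcp [ 0.496  -0.2961  0.2151] F [ 0.3  0.2 -2.6] w 0.247 g 59.9
((657.3233032226562, -30.03485107421875), (379.36376953125, 157.52674865722656), 82.41756439208984)
```

View pics/rect.png

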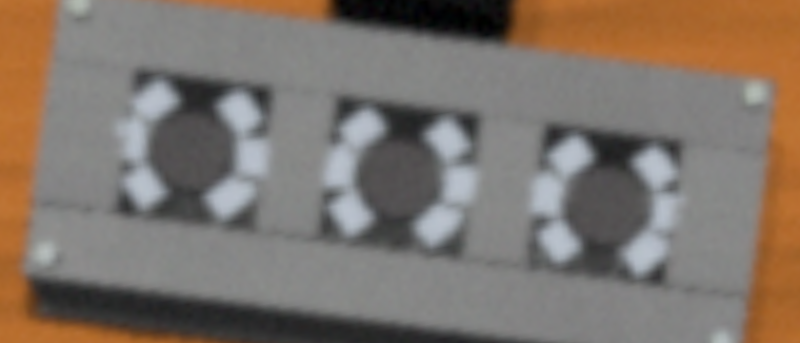

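Request:
apply_moves(plan=[{"tx":0.012,"ty":0.005,"tz":0.002,"rx":0,"ry":0,"rz":6.2},{"tx":0.012,"ty":0.005,"tz":0.002,"rx":0,"ry":0,"rz":6.2},{"tx":0.012,"ty":0.005,"tz":0.002,"rx":0,"ry":0,"rz":6.2},{"tx":0.012,"ty":0.005,"tz":0.002,"rx":0,"ry":0,"rz":6.2},{"tx":0.012,"ty":0.005,"tz":0.002,"rx":0,"ry":0,"rz":6.2},{"tx":0.012,"ty":0.005,"tz":0.002,"rx":0,"ry":0,"rz":6.2},{"tx":0.012,"ty":0.005,"tz":0.002,"rx":0,"ry":0,"rz":6.2},{"tx":0.012,"ty":0.005,"tz":0.002,"rx":0,"ry":0,"rz":6.2},{"tx":0.012,"ty":0.005,"tz":0.002,"rx":0,"ry":0,"rz":6.2},{"tx":0.012,"ty":0.005,"tz":0.002,"rx":0,"ry":0,"rz":6.2},{"tx":0.012,"ty":0.005,"tz":0,"rx":0,"ry":0,"rz":6.2},{"tx":0.012,"ty":0.005,"tz":0,"rx":0,"ry":0,"rz":6.2},{"tx":0,"ty":0,"tz":0,"rx":0,"ry":0,"rz":0},{"tx":0,"ty":0,"tz":0,"rx":0,"ry":0,"rz":0}])

```text
clock: 11.78
tool_pos: [0.638, -0.2348, 0.2289]
ee_rot: [0.001, 0.066, 0.998, 0.002]
contact_force: [-0.1, 0.1, -1.9]
grip_width: 0.247
grasp_force: 59.9
```

```bash
python3 lk.py w3; python3 -c "
from h import *
togo([.6423,-.1386,.235],frame([0,0,-1],az(82.5)),False)"
```

```text
t 11.83 j [ 0.74  0.54 -0.68  1.26  0.33  1.46  1.53] tcp [ 0.6376 -0.2355  0.2294] F [ 0.2 -0.4 -2.6] w 0.252 g 59.9
shift mm [ 4.7 96.9  5.6] rot deg [-0.2  0.1  0.2] rows>= 3.0
```

View pics/w3.png

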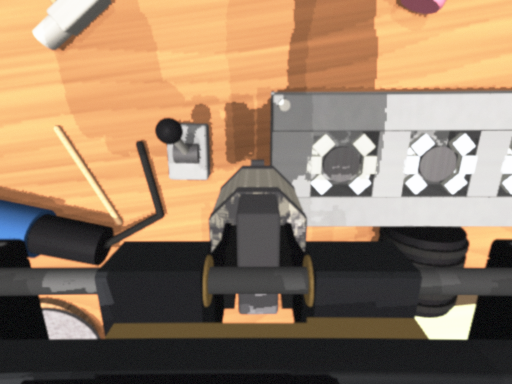

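The wrist view shows port1's ring of white blocks centred at about (343,163), port2 at about (438,163), and the cartridge held upright at (258,200). The switch ball is at (169,131).

```bash
cat > port.py <<'E'
from h import *
import sys
# ring of white blocks round each port in a wrist picture; args: file, then u,v guesses
f=np.load(sys.argv[1]); P=f["P"]; im=f["im"]
gs=np.array(sys.argv[2:],float).reshape(-1,2)
hsv=cv2.cvtColor(im,cv2.COLOR_RGB2HSV)
for u,v in gs:
    m=((hsv[...,2]>205)&(hsv[...,1]<40)).astype(np.uint8); k=np.zeros_like(m); cv2.circle(k,(int(u),int(v)),44,1,-1); m&=k
    m=cv2.morphologyEx(m,cv2.MORPH_OPEN,np.ones((3,3)))
    nl,l,s,ce=cv2.connectedComponentsWithStats(m)
    bl=[np.nanmean(P[l==i],0) for i in range(1,nl) if s[i,4]>40]
    b=np.array(bl); print(len(b),"blocks",[int(x) for x in s[1:,4]],"mid",np.round((b.max(0)+b.min(0))/2*1000,1),"mean",np.round(b.mean(0)*1000,1))
E
python3 port.py w_w3.npz 343 163 438 163
python3 - <<'E'
from h import *
f=np.load("w_w3.npz"); P=f["P"]; m=np.where(np.isfinite(P[...,2]),abs(P[...,2]-.06)<.004,False).astype(np.uint8); m[:85]=0; m[235:]=0; m[:,:268]=0
# plate discs: dark, low sat
im=f["im"]; g=cv2.cvtColor(im,cv2.COLOR_RGB2GRAY)
for u,v in((343,163),(438,163)):
    k=g[v-30:v+30,u-30:u+30]; c=cv2.HoughCircles(cv2.GaussianBlur(k,(3,3),0),cv2.HOUGH_GRADIENT,1,50,param1=80,param2=10,minRadius=14,maxRadius=24); print(None if c is None else c[0][:2]+[u-30,v-30,0], [] if c is None else np.round(P[int(c[0,0,1]+v-30),int(c[0,0,0]+u-30)],4))
x=P[m>0]; x=x[(x[:,0]>.5)]
e=P[90:130,280:500].reshape(-1,3)
for u in(300,330,360,400,440,480):
    col=P[85:235,u]; ok=abs(col[:,2]-.06)<.004; print(u,np.round(col[ok][[0,-1],:2]*1000,1).tolist())
for v in(112,150,185):
    row=P[v,255:330]; ok=abs(row[:,2]-.06)<.004; print(v,np.round(row[ok][0,:2]*1000,1))
E
```

```text
4 blocks [774, 755, 296, 38, 341] mid [ 663.6 -128.    59.2] mean [ 657.9 -126.7   59.9]
4 blocks [381, 1320, 1106, 341] mid [657.7 -29.   59.9] mean [657.1 -29.7  60.2]
[[341.5        164.5         20.10000038]] [ 0.6431 -0.1374  0.0565]
[[441.5        167.5         23.39999962]] [ 0.6619 -0.0244  0.0574]
300 [[560.2, -177.9], [684.0, -189.1]]
330 [[564.5, -146.3], [717.7, -155.4]]
360 [[568.8, -114.9], [722.3, -119.5]]
400 [[574.7, -72.8], [732.5, -71.7]]
440 [[580.5, -31.7], [738.7, -25.6]]
480 [[585.4, 9.1], [739.7, 22.7]]
112 [ 574.8 -208.4]
150 [ 615.6 -214.4]
185 [ 659.3 -196.2]
```

Request:
apply_moves(plan=[{"tx":0.0014,"ty":0.033,"tz":0,"rx":0,"ry":0,"rz":0},{"tx":0.0014,"ty":0.033,"tz":0,"rx":0,"ry":0,"rz":0},{"tx":0.0014,"ty":0.032,"tz":0,"rx":0,"ry":0,"rz":0},{"tx":0,"ty":0,"tz":-0.025,"rx":-0.2,"ry":0.1,"rz":0.2},{"tx":0,"ty":0,"tz":-0.02,"rx":0,"ry":0,"rz":0},{"tx":0,"ty":0,"tz":-0.01,"rx":0,"ry":0,"rz":0},{"tx":0,"ty":0,"tz":0,"rx":0,"ry":0,"rz":0},{"tx":0,"ty":0,"tz":0,"rx":0,"ry":0,"rz":0},{"tx":0,"ty":0,"tz":0,"rx":0,"ry":0,"rz":0}])

```text
clock: 12.58
tool_pos: [0.6428, -0.1382, 0.1768]
ee_rot: [0.002, 0.065, 0.998, -0.0]
contact_force: [-0.8, 0.6, -2.5]
grip_width: 0.245
grasp_force: 59.9
```

```bash
python3 -c "
from h import *
togo([.6417,-.1375,.174],frame([0,0,-1],az(82.5)),False);st()
im,d,c=shot('side'); P=cloud(d,c); np.savez('s3',im=im,P=P); save(cv2.resize(im[110:250,100:290],(760,560)),'s3')"
```

```text
shift mm [-1.1  0.7 -2.8] rot deg [ 0.1  0.2 -0. ] rows>= 1.0
t 12.58 j [ 0.64  0.52 -0.71  1.4   0.34  1.34  1.36] tcp [ 0.6428 -0.1382  0.1768] F [-0.8  0.6 -2.5] w 0.245 g 59.9
```

View pics/s3.png

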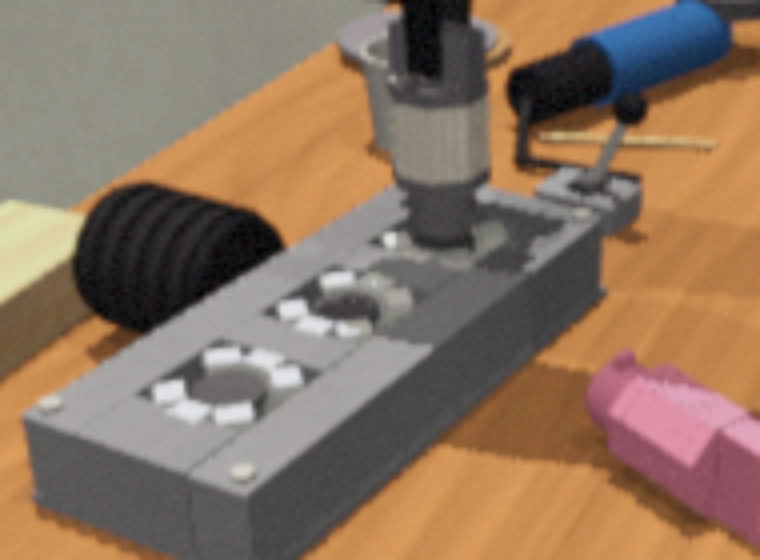

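The side view shows the spigot poised upright over port1 at about (440,240).

Request:
apply_moves(plan=[{"tx":-0.0006,"ty":0.0005,"tz":-0.004,"rx":0,"ry":0,"rz":0},{"tx":0,"ty":0,"tz":-0.005,"rx":0,"ry":0,"rz":0},{"tx":0,"ty":0,"tz":-0.005,"rx":0,"ry":0,"rz":0},{"tx":0,"ty":0,"tz":0,"rx":0,"ry":0,"rz":0},{"tx":0,"ty":0,"tz":0,"rx":0,"ry":0,"rz":0}])

```text
clock: 13.05
tool_pos: [0.6419, -0.1369, 0.1615]
ee_rot: [0.001, 0.064, 0.998, -0.0]
contact_force: [0.4, 0.5, 1.1]
grip_width: 0.247
grasp_force: 59.9
```

Request:
apply_moves(plan=[{"tx":0,"ty":0,"tz":-0.006,"rx":0,"ry":0,"rz":0},{"tx":0,"ty":0,"tz":-0.006,"rx":0,"ry":0,"rz":0},{"tx":0,"ty":0,"tz":-0.004,"rx":0,"ry":0,"rz":0},{"tx":0,"ty":0,"tz":0,"rx":0,"ry":0,"rz":0},{"tx":0,"ty":0,"tz":0,"rx":0,"ry":0,"rz":0}])

```text
clock: 13.47
tool_pos: [0.6422, -0.137, 0.1458]
ee_rot: [0.001, 0.064, 0.998, -0.0]
contact_force: [-0.8, -1.4, 6.0]
grip_width: 0.249
grasp_force: 59.9
```

```bash
python3 -c "
from h import *
togo([.6417,-.1375,.14],frame([0,0,-1],az(82.5)),False);st()"; python3 find.py .6423 -.138 .035 top
```

```text
shift mm [-0.5 -0.5 -5.8] rot deg [ 0.1  0.1 -0.1] rows>= 1.0
t 13.47 j [ 0.64  0.54 -0.7   1.44  0.36  1.29  1.35] tcp [ 0.6422 -0.137   0.1458] F [-0.8 -1.4  6. ] w 0.249 g 59.9
top bar 73 rect [[622.5, -139.4], [29.9, 19.9], 82.6] z 0.1728
top drum 102 rect [[624.9, -134.9], [58.8, 24.9], 81.5] z 0.1397
```

Request:
apply_moves(plan=[{"tx":0,"ty":0,"tz":-0.004,"rx":0,"ry":0,"rz":0},{"tx":0,"ty":0,"tz":-0.0025,"rx":0,"ry":0,"rz":0},{"tx":0,"ty":0,"tz":0,"rx":0,"ry":0,"rz":0},{"tx":0,"ty":0,"tz":0,"rx":0,"ry":0,"rz":0}])

```text
clock: 13.85
tool_pos: [0.6423, -0.137, 0.1398]
ee_rot: [0.001, 0.064, 0.998, -0.0]
contact_force: [-1.3, -0.2, 7.8]
grip_width: 0.246
grasp_force: 59.9
```

```bash
python3 find.py .6423 -.138 .029 top; python3 -c "
from h import *
st()"
```

```text
top bar 71 rect [[622.2, -139.4], [29.7, 18.5], 82.9] z 0.1667
top drum 100 rect [[625.0, -136.1], [60.3, 25.4], 85.2] z 0.1333
t 13.9 j [ 0.64  0.55 -0.7   1.45  0.36  1.27  1.35] tcp [ 0.6423 -0.137   0.1399] F [-2.3 -0.5  9. ] w 0.249 g 59.9
```

Request:
apply_moves(plan=[{"tx":0,"ty":0,"tz":0,"rx":0,"ry":0,"rz":-5.8},{"tx":0,"ty":0,"tz":0,"rx":0,"ry":0,"rz":-5.8},{"tx":0,"ty":0,"tz":0,"rx":0,"ry":0,"rz":-5.8},{"tx":0,"ty":0,"tz":0,"rx":0,"ry":0,"rz":-5.8},{"tx":0,"ty":0,"tz":0,"rx":0,"ry":0,"rz":-5.8},{"tx":0,"ty":0,"tz":0,"rx":0,"ry":0,"rz":-5.8},{"tx":0,"ty":0,"tz":0,"rx":0,"ry":0,"rz":-5.8},{"tx":0,"ty":0,"tz":0,"rx":0,"ry":0,"rz":-5.8},{"tx":0,"ty":0,"tz":0,"rx":0,"ry":0,"rz":-5.8},{"tx":0,"ty":0,"tz":0,"rx":0,"ry":0,"rz":-5.8},{"tx":0,"ty":0,"tz":0,"rx":0,"ry":0,"rz":-5.8},{"tx":0,"ty":0,"tz":0,"rx":0,"ry":0,"rz":-5.8},{"tx":0,"ty":0,"tz":0,"rx":0,"ry":0,"rz":-5.8},{"tx":0,"ty":0,"tz":0,"rx":0,"ry":0,"rz":-5.8},{"tx":0,"ty":0,"tz":0,"rx":0,"ry":0,"rz":0},{"tx":0,"ty":0,"tz":0,"rx":0,"ry":0,"rz":0}])

```text
clock: 15.23
tool_pos: [0.6429, -0.1366, 0.1403]
ee_rot: [0.002, 0.698, 0.716, 0.0]
contact_force: [-0.4, 0.5, 8.4]
grip_width: 0.246
grasp_force: 59.9
```

```bash
python3 find.py .6423 -.138 .029 top; python3 -c "
from h import *
st(); togo([.642,-.137,.14],frame([0,0,-1],az(2.5)),False);print(readout.get_state()['wrist_torque'])"
```

```text
top bar none
top drum 5 rect [[628.0, -112.0], [5.1, 1.9], 55.0] z 0.1317
t 15.28 j [ 0.47  0.49 -0.45  1.45  0.22  1.24  0.02] tcp [ 0.6429 -0.1366  0.1403] F [0.6 0.6 7.6] w 0.247 g 59.9
shift mm [-0.9 -0.4 -0.3] rot deg [0.1 0.1 1. ] rows>= 1.0
[ 0.11999158 -0.3253418  -0.01020361]
```

Request:
apply_moves(plan=[{"tx":0,"ty":0,"tz":0.003,"rx":0,"ry":0,"rz":0},{"tx":0,"ty":0,"tz":0.003,"rx":0,"ry":0,"rz":0},{"tx":0,"ty":0,"tz":0.0025,"rx":0,"ry":0,"rz":0},{"tx":0,"ty":0,"tz":0,"rx":0,"ry":0,"rz":0},{"tx":0,"ty":0,"tz":0,"rx":0,"ry":0,"rz":0}])

```text
clock: 15.7
tool_pos: [0.6427, -0.1367, 0.1481]
ee_rot: [0.001, 0.698, 0.716, -0.0]
contact_force: [3.6, 1.6, 5.4]
grip_width: 0.251
grasp_force: 59.9
```

Request:
apply_moves(plan=[{"tx":0,"ty":0,"tz":0,"rx":0,"ry":0,"rz":0},{"tx":0,"ty":0,"tz":0,"rx":0,"ry":0,"rz":0},{"tx":0,"ty":0,"tz":0,"rx":0,"ry":0,"rz":0},{"tx":0,"ty":0,"tz":0,"rx":0,"ry":0,"rz":0},{"tx":0,"ty":0,"tz":0.02,"rx":0,"ry":0,"rz":0},{"tx":0,"ty":0,"tz":0.03,"rx":0,"ry":0,"rz":0},{"tx":0,"ty":0,"tz":0.035,"rx":0,"ry":0,"rz":0},{"tx":0,"ty":0,"tz":0.03,"rx":0,"ry":0,"rz":0},{"tx":0,"ty":0,"tz":0,"rx":0,"ry":0,"rz":0}], fingers=1)

```text
clock: 16.45
tool_pos: [0.6438, -0.1369, 0.2694]
ee_rot: [0.004, 0.698, 0.716, 0.002]
contact_force: [1.0, -0.0, 1.0]
grip_width: 0.85
grasp_force: 0.0
```

```bash
python3 find.py .6423 -.138 .038 wrist; python3 find.py .463 .308 -.08 top;  python3 -c "
from h import *
st()
f=np.load('f_top.npz'); from meas import camcal
P=cloud(f['d'],camcal('top')); q=P.reshape(-1,3)
m=((q[:,2]>.012)&(q[:,2]<.09)&(q[:,0]>.33)&(q[:,0]<.56)&(q[:,1]>.12)&(q[:,1]<.42)).reshape(P.shape[:2]).astype(np.uint8)
nl,l,s,c=cv2.connectedComponentsWithStats(m)
for k in range(1,nl):
  if s[k,4]>80: print(s[k].tolist(),cv2.minAreaRect((P[l==k][:,:2]*1000).astype(np.float32)))"
```

```text
wrist bar 1539 rect [[642.0, -138.0], [21.8, 60.1], 1.7] z 0.1765
wrist drum 1562 rect [[642.1, -137.8], [60.8, 60.4], 1.6] z 0.1426
top bar 514 rect [[464.4, 307.9], [49.3, 120.5], 5.4] z 0.0589
top drum 10 rect [[433.1, 309.6], [1.1, 25.0], 3.5] z 0.0236
t 16.55 j [ 0.46  0.42 -0.46  1.29  0.18  1.47  0.05] tcp [ 0.6422 -0.1369  0.2636] F [ 0.1 -0.3 -0.4] w 0.934 g 0.0
[121, 178, 53, 24, 924] ((462.6993408203125, 307.1385803222656), (60.50609588623047, 137.35179138183594), 4.727392673492432)
[194, 226, 15, 20, 148] ((359.5121154785156, 131.01443481445312), (35.119380950927734, 48.53984069824219), 72.08120727539062)
```

Port1 is locked: centre 47.5 mm above the mouth, turned about 81°. Cartridge A hasn't moved, so it's next.

```bash
cat > a1.py <<'E'
from h import *
b=az(94.8); s=-b; t=np.radians(20); up=np.array([0,0,1.])
Rm=frame(-up*np.cos(t)+s*np.sin(t), az(4.8))
g=np.array([.4627,.3073,.033])
togo(g-.13*Rm[:,2],Rm); togo(g,Rm); st()
E
python3 a1.py
```

```text
shift mm [-182.7  482.2 -126. ] rot deg [-19.8  -1.    3.3] rows>= 14.0
shift mm [-179.   437.9 -248.2] rot deg [-19.8  -1.    3.3] rows>= 15.0
t 16.55 j [ 0.46  0.42 -0.46  1.29  0.18  1.47  0.05] tcp [ 0.6422 -0.1369  0.2636] F [ 0.1 -0.3 -0.4] w 0.934 g 0.0
```

Request:
apply_moves(plan=[{"tx":-0.0114,"ty":0.0301,"tz":0,"rx":-1.24,"ry":-0.06,"rz":0.2},{"tx":-0.0114,"ty":0.0301,"tz":0,"rx":-1.24,"ry":-0.06,"rz":0.2},{"tx":-0.0114,"ty":0.0301,"tz":0,"rx":-1.24,"ry":-0.06,"rz":0.2},{"tx":-0.0114,"ty":0.0301,"tz":0,"rx":-1.24,"ry":-0.06,"rz":0.2},{"tx":-0.0114,"ty":0.0301,"tz":0,"rx":-1.24,"ry":-0.06,"rz":0.2},{"tx":-0.0114,"ty":0.0301,"tz":0,"rx":-1.24,"ry":-0.06,"rz":0.2},{"tx":-0.0114,"ty":0.0301,"tz":0,"rx":-1.24,"ry":-0.06,"rz":0.2},{"tx":-0.0114,"ty":0.0301,"tz":0,"rx":-1.24,"ry":-0.06,"rz":0.2},{"tx":-0.0114,"ty":0.0301,"tz":0,"rx":-1.24,"ry":-0.06,"rz":0.2},{"tx":-0.0114,"ty":0.0301,"tz":0,"rx":-1.24,"ry":-0.06,"rz":0.2},{"tx":-0.0114,"ty":0.0301,"tz":-0.021,"rx":-1.24,"ry":-0.06,"rz":0.2},{"tx":-0.0114,"ty":0.0301,"tz":-0.021,"rx":-1.24,"ry":-0.06,"rz":0.2},{"tx":-0.0114,"ty":0.0301,"tz":-0.021,"rx":-1.24,"ry":-0.06,"rz":0.2},{"tx":-0.0114,"ty":0.0301,"tz":-0.021,"rx":-1.24,"ry":-0.06,"rz":0.2},{"tx":-0.0114,"ty":0.0301,"tz":-0.021,"rx":-1.24,"ry":-0.06,"rz":0.2},{"tx":-0.0114,"ty":0.0301,"tz":-0.021,"rx":-1.24,"ry":-0.06,"rz":0.2},{"tx":0,"ty":0,"tz":0,"rx":0,"ry":0,"rz":0},{"tx":0,"ty":0,"tz":0,"rx":0,"ry":0,"rz":0}], fingers=1)

```text
clock: 18.05
tool_pos: [0.4565, 0.3459, 0.1332]
ee_rot: [0.126, 0.665, 0.726, -0.121]
contact_force: [-0.1, -1.0, 0.9]
grip_width: 0.998
grasp_force: 0.0
```

```bash
python3 a1.py; python3 - <<'E'
from h import *
im,d,c=shot("wrist"); P=cloud(d,c); q=P.reshape(-1,3)
m=(q[:,2]>.012)&(q[:,2]<.075)&(abs(q[:,0]-.463)<.1)&(abs(q[:,1]-.307)<.12)
l=m.reshape(P.shape[:2]).astype(np.uint8); nl,l,s,ce=cv2.connectedComponentsWithStats(l)
for k in range(1,nl):
    if s[k,4]>800: print(s[k],cv2.minAreaRect((P[l==k][:,:2]*1000).astype(np.float32)))
E
```

```text
shift mm [ 3.  -0.7  4.4] rot deg [ 0.1 -0.4 -0.2] rows>= 1.0
shift mm [   6.7  -45.  -117.8] rot deg [ 0.1 -0.4 -0.2] rows>= 4.0
t 18.05 j [-0.38  0.55 -0.68  1.5   0.53  1.52 -1.06] tcp [0.4565 0.3459 0.1332] F [-0.1 -1.   0.9] w 0.998 g 0.0
[ 229  109   71  144 7193] ((463.4706115722656, 310.48516845703125), (60.910789489746094, 139.03529357910156), 4.227422714233398)
```

Request:
apply_moves(plan=[{"tx":0.0035,"ty":0.0,"tz":0.0,"rx":0,"ry":0,"rz":0},{"tx":0.0008,"ty":-0.0086,"tz":-0.0236,"rx":0,"ry":0,"rz":0},{"tx":0.0008,"ty":-0.0086,"tz":-0.0236,"rx":0,"ry":0,"rz":0},{"tx":0.0008,"ty":-0.0086,"tz":-0.0236,"rx":0,"ry":0,"rz":0},{"tx":0.0008,"ty":-0.0086,"tz":-0.0236,"rx":0,"ry":0,"rz":0},{"tx":0.0008,"ty":-0.0086,"tz":-0.0236,"rx":0,"ry":0,"rz":0},{"tx":0,"ty":0,"tz":0,"rx":0,"ry":0,"rz":0},{"tx":0,"ty":0,"tz":0,"rx":0,"ry":0,"rz":0}])

```text
clock: 18.77
tool_pos: [0.4678, 0.2998, 0.0189]
ee_rot: [0.127, 0.668, 0.723, -0.119]
contact_force: [0.0, 0.5, 1.2]
grip_width: 0.998
grasp_force: 0.0
```

Request:
apply_moves(plan=[{"tx":0,"ty":0,"tz":0,"rx":0,"ry":0,"rz":0},{"tx":0,"ty":0,"tz":0,"rx":0,"ry":0,"rz":0},{"tx":0,"ty":0,"tz":0,"rx":0,"ry":0,"rz":0},{"tx":0,"ty":0,"tz":0,"rx":0,"ry":0,"rz":0},{"tx":0,"ty":0,"tz":0,"rx":0,"ry":0,"rz":0},{"tx":0,"ty":0,"tz":0,"rx":0,"ry":0,"rz":0},{"tx":0,"ty":0,"tz":0,"rx":0,"ry":0,"rz":0},{"tx":0,"ty":0,"tz":0,"rx":0,"ry":0,"rz":0}], fingers=0, newtons=50)

```text
clock: 19.43
tool_pos: [0.4668, 0.3021, 0.0191]
ee_rot: [0.127, 0.667, 0.724, -0.118]
contact_force: [-1.9, 1.4, 6.0]
grip_width: 0.686
grasp_force: 50.0
```

```bash
python3 a1.py
```

```text
shift mm [ -7.3  43.1 118.5] rot deg [-0.  -0.1  0.1] rows>= 4.0
shift mm [-3.6 -1.2 -3.7] rot deg [-0.  -0.1  0.1] rows>= 1.0
t 19.43 j [-0.34  0.63 -0.63  1.65  0.61  1.31 -1.1 ] tcp [0.4668 0.3021 0.0191] F [-1.9  1.4  6. ] w 0.686 g 50.0
```

Request:
apply_moves(plan=[{"tx":0,"ty":0,"tz":0.02,"rx":0,"ry":0,"rz":0},{"tx":0,"ty":0,"tz":0.03,"rx":0,"ry":0,"rz":0},{"tx":0,"ty":-0.01,"tz":0.03,"rx":0,"ry":0,"rz":5},{"tx":-0.003,"ty":-0.015,"tz":0.03,"rx":0,"ry":0,"rz":5},{"tx":-0.003,"ty":-0.015,"tz":0,"rx":0,"ry":0,"rz":5},{"tx":-0.003,"ty":-0.015,"tz":0,"rx":0,"ry":0,"rz":5},{"tx":-0.003,"ty":-0.015,"tz":0,"rx":0,"ry":0,"rz":5},{"tx":-0.003,"ty":-0.015,"tz":0,"rx":0,"ry":0,"rz":5},{"tx":-0.003,"ty":-0.01,"tz":0,"rx":0,"ry":0,"rz":5},{"tx":-0.003,"ty":-0.01,"tz":0,"rx":0,"ry":0,"rz":5},{"tx":0,"ty":0,"tz":0,"rx":0,"ry":0,"rz":0},{"tx":0,"ty":0,"tz":0,"rx":0,"ry":0,"rz":0}])

```text
clock: 20.43
tool_pos: [0.4459, 0.1958, 0.1287]
ee_rot: [0.16, 0.381, 0.908, -0.068]
contact_force: [0.5, -0.3, -1.8]
grip_width: 0.689
grasp_force: 50.0
```

```bash
python3 up.py 20 134.8 44.8
```

```text
shift mm [ -28.2 -463.3  -66.1] rot deg [64.1 63.2  0.1] rows>= 14.0
t 20.43 j [-0.    0.14 -0.8   1.99  0.51  1.12 -0.26] tcp [0.4459 0.1958 0.1287] F [ 0.5 -0.3 -1.8] w 0.689 g 50.0
[[-0.66  0.71  0.24]
 [ 0.67  0.7  -0.25]
 [-0.34 -0.   -0.94]]
```

Request:
apply_moves(plan=[{"tx":0,"ty":0,"tz":0.01,"rx":4.15,"ry":4.1,"rz":0},{"tx":0,"ty":0,"tz":0.01,"rx":4.15,"ry":4.1,"rz":0},{"tx":0,"ty":0,"tz":0,"rx":4.15,"ry":4.1,"rz":0},{"tx":0,"ty":0,"tz":0,"rx":4.15,"ry":4.1,"rz":0},{"tx":0,"ty":0,"tz":0,"rx":4.15,"ry":4.1,"rz":0},{"tx":0,"ty":0,"tz":0,"rx":4.15,"ry":4.1,"rz":0},{"tx":0,"ty":0,"tz":0,"rx":4.15,"ry":4.1,"rz":0},{"tx":0,"ty":0,"tz":0,"rx":4.15,"ry":4.1,"rz":0},{"tx":0,"ty":0,"tz":0,"rx":0,"ry":0,"rz":0}])

```text
clock: 21.18
tool_pos: [0.4479, 0.1935, 0.1463]
ee_rot: [-0.218, 0.378, 0.895, 0.089]
contact_force: [0.2, -2.1, -3.1]
grip_width: 0.684
grasp_force: 50.0
```

```bash
python3 up.py 20 134.8 44.8
```

```text
shift mm [ -30.3 -461.   -83.7] rot deg [30.7 29.8  0.4] rows>= 13.0
t 21.18 j [ 0.37  0.39 -0.71  1.72 -0.18  1.34  0.5 ] tcp [0.4479 0.1935 0.1463] F [ 0.2 -2.1 -3.1] w 0.684 g 50.0
[[-0.62  0.72 -0.32]
 [ 0.64  0.7   0.32]
 [ 0.46 -0.01 -0.89]]
```

Joints have room; continue the remaining 43°.

Request:
apply_moves(plan=[{"tx":0,"ty":0,"tz":0,"rx":3.85,"ry":3.75,"rz":0},{"tx":0,"ty":0,"tz":0,"rx":3.85,"ry":3.75,"rz":0},{"tx":0,"ty":0,"tz":0,"rx":3.85,"ry":3.75,"rz":0},{"tx":0,"ty":0,"tz":0,"rx":3.85,"ry":3.75,"rz":0},{"tx":0,"ty":0,"tz":0,"rx":3.85,"ry":3.75,"rz":0},{"tx":0,"ty":0,"tz":0,"rx":3.85,"ry":3.75,"rz":0},{"tx":0,"ty":0,"tz":0,"rx":3.85,"ry":3.75,"rz":0},{"tx":0,"ty":0,"tz":0,"rx":3.85,"ry":3.75,"rz":0},{"tx":0,"ty":0,"tz":0,"rx":0,"ry":0,"rz":0},{"tx":0,"ty":0,"tz":0,"rx":0,"ry":0,"rz":0}])

```text
clock: 22.02
tool_pos: [0.446, 0.197, 0.147]
ee_rot: [-0.527, 0.316, 0.758, 0.221]
contact_force: [-0.4, -0.2, -1.9]
grip_width: 0.69
grasp_force: 50.0
```

```bash
python3 up.py 20 134.8 44.8; python3 -c "
from h import *
im,d,c=shot('side'); save(im,'s4')"
```

```text
shift mm [ -28.3 -464.5  -84.4] rot deg [0.2 0.3 0.1] rows>= 13.0
t 22.02 j [ 0.47  0.88 -0.7   1.5  -0.44  1.68  0.67] tcp [0.446 0.197 0.147] F [-0.4 -0.2 -1.9] w 0.69 g 50.0
[[-0.25  0.71 -0.66]
 [ 0.25  0.7   0.67]
 [ 0.94  0.   -0.35]]
```

View pics/s4.png

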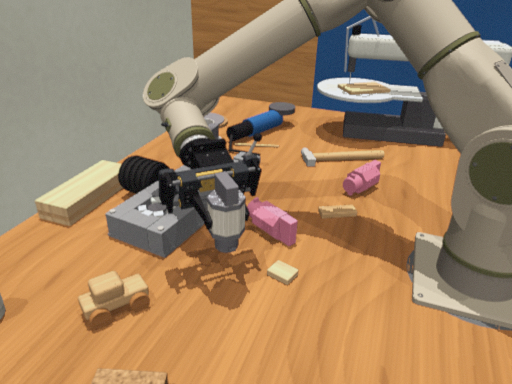

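The side view shows cartridge A hanging upright in the gripper at about (227,220), clear of the pink decoy and the yellow pad. I'll lower it a little further from the manifold.

Request:
apply_moves(plan=[{"tx":-0.007,"ty":0.007,"tz":-0.02,"rx":0.2,"ry":0.3,"rz":0},{"tx":-0.007,"ty":0.007,"tz":-0.02,"rx":0,"ry":0,"rz":0},{"tx":-0.006,"ty":0.006,"tz":-0.02,"rx":0,"ry":0,"rz":0},{"tx":0,"ty":0,"tz":-0.014,"rx":0,"ry":0,"rz":0},{"tx":0,"ty":0,"tz":-0.007,"rx":0,"ry":0,"rz":0},{"tx":0,"ty":0,"tz":0,"rx":0,"ry":0,"rz":0},{"tx":0,"ty":0,"tz":0,"rx":0,"ry":0,"rz":0}])

```text
clock: 22.65
tool_pos: [0.4268, 0.2166, 0.0684]
ee_rot: [-0.528, 0.315, 0.757, 0.223]
contact_force: [0.8, -0.6, -2.6]
grip_width: 0.685
grasp_force: 50.0
```

Request:
apply_moves(plan=[{"tx":0,"ty":0,"tz":-0.002,"rx":0,"ry":0,"rz":0},{"tx":0,"ty":0,"tz":0,"rx":0,"ry":0,"rz":0},{"tx":0,"ty":0,"tz":0,"rx":0,"ry":0,"rz":0}])

```text
clock: 22.9
tool_pos: [0.4264, 0.2166, 0.066]
ee_rot: [-0.529, 0.315, 0.756, 0.223]
contact_force: [0.2, 1.0, -2.9]
grip_width: 0.685
grasp_force: 50.0
```

Request:
apply_moves(plan=[{"tx":0,"ty":0,"tz":-0.0025,"rx":0,"ry":0,"rz":0},{"tx":0,"ty":0,"tz":0,"rx":0,"ry":0,"rz":0},{"tx":0,"ty":0,"tz":0,"rx":0,"ry":0,"rz":0}])

```text
clock: 23.15
tool_pos: [0.4259, 0.2167, 0.063]
ee_rot: [-0.529, 0.315, 0.756, 0.223]
contact_force: [-0.4, 0.0, -2.1]
grip_width: 0.689
grasp_force: 50.0
```

Request:
apply_moves(plan=[{"tx":0,"ty":0,"tz":-0.001,"rx":0,"ry":0,"rz":0},{"tx":0,"ty":0,"tz":0,"rx":0,"ry":0,"rz":0},{"tx":0,"ty":0,"tz":0,"rx":0,"ry":0,"rz":0}])

```text
clock: 23.4
tool_pos: [0.4259, 0.2167, 0.062]
ee_rot: [-0.529, 0.315, 0.756, 0.223]
contact_force: [-0.2, -0.2, -2.9]
grip_width: 0.687
grasp_force: 50.0
```

Request:
apply_moves(plan=[{"tx":0,"ty":0,"tz":-0.0015,"rx":0,"ry":0,"rz":0},{"tx":0,"ty":0,"tz":0,"rx":0,"ry":0,"rz":0},{"tx":0,"ty":0,"tz":0,"rx":0,"ry":0,"rz":0}])

```text
clock: 23.65
tool_pos: [0.426, 0.2169, 0.0611]
ee_rot: [-0.529, 0.314, 0.756, 0.223]
contact_force: [1.0, -1.1, 3.4]
grip_width: 0.689
grasp_force: 50.0
```

Request:
apply_moves(plan=[{"tx":0,"ty":0,"tz":-0.001,"rx":0,"ry":0,"rz":0},{"tx":0,"ty":0,"tz":0,"rx":0,"ry":0,"rz":0},{"tx":0,"ty":0,"tz":0,"rx":0,"ry":0,"rz":0}])

```text
clock: 23.9
tool_pos: [0.4259, 0.2169, 0.061]
ee_rot: [-0.53, 0.314, 0.756, 0.223]
contact_force: [0.2, -3.1, 9.7]
grip_width: 0.69
grasp_force: 50.0
```

Request:
apply_moves(plan=[{"tx":0,"ty":0,"tz":0,"rx":0,"ry":0,"rz":0},{"tx":0,"ty":0,"tz":0,"rx":0,"ry":0,"rz":0},{"tx":0,"ty":0,"tz":0,"rx":0,"ry":0,"rz":0},{"tx":0,"ty":0,"tz":0,"rx":0,"ry":0,"rz":0},{"tx":0,"ty":0,"tz":0,"rx":0,"ry":0,"rz":0},{"tx":0,"ty":0,"tz":0,"rx":0,"ry":0,"rz":0}], fingers=1)

```text
clock: 24.4
tool_pos: [0.4259, 0.2167, 0.0595]
ee_rot: [-0.529, 0.315, 0.756, 0.222]
contact_force: [0.3, -0.4, -0.3]
grip_width: 0.981
grasp_force: 0.0
```

Request:
apply_moves(plan=[{"tx":0.01,"ty":-0.01,"tz":0.0054,"rx":0,"ry":0,"rz":0},{"tx":0.02,"ty":-0.02,"tz":0.011,"rx":0,"ry":0,"rz":0},{"tx":0.02,"ty":-0.02,"tz":0.011,"rx":0,"ry":0,"rz":0},{"tx":0.02,"ty":-0.02,"tz":0.011,"rx":0,"ry":0,"rz":0},{"tx":0,"ty":0,"tz":0.035,"rx":0,"ry":0,"rz":0},{"tx":0,"ty":0,"tz":0.035,"rx":0,"ry":0,"rz":0},{"tx":0,"ty":0,"tz":0.035,"rx":0,"ry":0,"rz":0},{"tx":0,"ty":0,"tz":0.035,"rx":0,"ry":0,"rz":0},{"tx":0,"ty":0,"tz":0,"rx":0,"ry":0,"rz":0}])

```text
clock: 25.15
tool_pos: [0.4973, 0.1475, 0.2444]
ee_rot: [-0.526, 0.313, 0.758, 0.224]
contact_force: [-0.9, 0.7, 0.9]
grip_width: 1.003
grasp_force: 0.0
```

```bash
python3 find.py .426 .216 0 top side; python3 -c "
from h import *
st(); togo([.426,.217,.245],frame([0,0,-1],az(44.8)),False)"
```

```text
top bar 214 rect [[433.2, 207.8], [22.4, 59.6], 44.1] z 0.1378
top drum 154 rect [[418.6, 193.4], [21.2, 59.8], 45.2] z 0.1046
side bar 332 rect [[434.6, 210.8], [22.2, 61.6], 45.0] z 0.1377
side drum 424 rect [[432.8, 214.5], [63.5, 56.8], 23.8] z 0.104
t 25.25 j [ 0.48  0.85 -0.69  1.3  -0.48  1.89  0.58] tcp [0.4962 0.1468 0.2389] F [-0.2  0.3 -1.2] w 0.999 g 0.0
shift mm [-70.2  70.2   6.1] rot deg [-49.8 -49.   -0.1] rows>= 11.0
```

Request:
apply_moves(plan=[{"tx":0,"ty":0,"tz":0.01,"rx":-4.15,"ry":-4.08,"rz":0},{"tx":-0.0057,"ty":0.0056,"tz":0,"rx":-4.15,"ry":-4.08,"rz":0},{"tx":-0.0057,"ty":0.0056,"tz":0,"rx":-4.15,"ry":-4.08,"rz":0},{"tx":-0.0057,"ty":0.0056,"tz":0,"rx":-4.15,"ry":-4.08,"rz":0},{"tx":-0.0057,"ty":0.0056,"tz":0,"rx":-4.15,"ry":-4.08,"rz":0},{"tx":-0.0057,"ty":0.0056,"tz":0,"rx":-4.15,"ry":-4.08,"rz":0},{"tx":-0.0057,"ty":0.0056,"tz":0,"rx":-4.15,"ry":-4.08,"rz":0},{"tx":-0.0057,"ty":0.0056,"tz":0,"rx":-4.15,"ry":-4.08,"rz":0},{"tx":-0.0057,"ty":0.0056,"tz":0,"rx":-4.15,"ry":-4.08,"rz":0},{"tx":-0.0057,"ty":0.0056,"tz":0,"rx":-4.15,"ry":-4.08,"rz":0},{"tx":-0.0057,"ty":0.0056,"tz":0,"rx":-4.15,"ry":-4.08,"rz":0},{"tx":-0.0057,"ty":0.0056,"tz":0,"rx":-4.15,"ry":-4.08,"rz":0},{"tx":0,"ty":0,"tz":0,"rx":0,"ry":0,"rz":0},{"tx":0,"ty":0,"tz":0,"rx":0,"ry":0,"rz":0}])

```text
clock: 26.42
tool_pos: [0.4319, 0.2093, 0.2475]
ee_rot: [-0.002, 0.383, 0.924, -0.0]
contact_force: [1.1, 0.1, 0.1]
grip_width: 1.002
grasp_force: 0.0
```

```bash
python3 find.py .4335 .2085 0 wrist; python3 -c "
from h import *
st(); togo([.434,.2085,.107],frame([0,0,-1],az(44.3)),False)"
```

```text
wrist bar 1383 rect [[433.6, 209.4], [21.9, 60.3], 44.5] z 0.1385
wrist drum 1400 rect [[433.0, 209.7], [60.6, 60.2], 46.0] z 0.1046
t 26.47 j [ 0.25  0.05 -0.8   1.75  0.03  1.36  0.22] tcp [0.4328 0.2081 0.2472] F [-0.7 -1.   0.2] w 0.999 g 0.0
shift mm [   1.2    0.4 -140.2] rot deg [-0.1 -0.3 -0.5] rows>= 4.0
```

Request:
apply_moves(plan=[{"tx":0.0008,"ty":0.0008,"tz":-0.03,"rx":-0.1,"ry":-0.3,"rz":-0.4},{"tx":0,"ty":0,"tz":-0.035,"rx":0,"ry":0,"rz":0},{"tx":0,"ty":0,"tz":-0.035,"rx":0,"ry":0,"rz":0},{"tx":0,"ty":0,"tz":-0.025,"rx":0,"ry":0,"rz":0},{"tx":0,"ty":0,"tz":-0.013,"rx":0,"ry":0,"rz":0},{"tx":0,"ty":0,"tz":0,"rx":0,"ry":0,"rz":0},{"tx":0,"ty":0,"tz":0,"rx":0,"ry":0,"rz":0},{"tx":0,"ty":0,"tz":0,"rx":0,"ry":0,"rz":0}])

```text
clock: 27.13
tool_pos: [0.4348, 0.2088, 0.1106]
ee_rot: [0.0, 0.388, 0.921, 0.001]
contact_force: [-0.5, 0.6, 1.4]
grip_width: 1.0
grasp_force: 0.0
```

Request:
apply_moves(plan=[{"tx":0,"ty":0,"tz":0,"rx":0,"ry":0,"rz":0},{"tx":0,"ty":0,"tz":0,"rx":0,"ry":0,"rz":0},{"tx":0,"ty":0,"tz":0,"rx":0,"ry":0,"rz":0},{"tx":0,"ty":0,"tz":0,"rx":0,"ry":0,"rz":0},{"tx":0,"ty":0,"tz":0,"rx":0,"ry":0,"rz":0},{"tx":0,"ty":0,"tz":0,"rx":0,"ry":0,"rz":0},{"tx":0,"ty":0,"tz":0,"rx":0,"ry":0,"rz":0},{"tx":0,"ty":0,"tz":0,"rx":0,"ry":0,"rz":0},{"tx":0,"ty":0,"tz":0,"rx":0,"ry":0,"rz":0},{"tx":0,"ty":0,"tz":0,"rx":0,"ry":0,"rz":0},{"tx":0,"ty":0,"tz":0,"rx":0,"ry":0,"rz":0},{"tx":0,"ty":0,"tz":0,"rx":0,"ry":0,"rz":0}], fingers=0, newtons=60)

```text
clock: 28.13
tool_pos: [0.434, 0.2091, 0.11]
ee_rot: [0.001, 0.388, 0.922, 0.0]
contact_force: [0.2, -0.1, -0.4]
grip_width: 0.249
grasp_force: 60.0
```

Request:
apply_moves(plan=[{"tx":0,"ty":0,"tz":0.02,"rx":0,"ry":0,"rz":0},{"tx":0,"ty":0,"tz":0.03,"rx":0,"ry":0,"rz":0},{"tx":0,"ty":0,"tz":0.03,"rx":0,"ry":0,"rz":0},{"tx":0,"ty":0,"tz":0.03,"rx":0,"ry":0,"rz":0},{"tx":0,"ty":0,"tz":0.01,"rx":0,"ry":0,"rz":0},{"tx":0,"ty":0,"tz":0,"rx":0,"ry":0,"rz":0},{"tx":0,"ty":0,"tz":0,"rx":0,"ry":0,"rz":0}])

```text
clock: 28.72
tool_pos: [0.4338, 0.2088, 0.229]
ee_rot: [0.001, 0.388, 0.922, -0.0]
contact_force: [-0.5, -0.3, -3.2]
grip_width: 0.246
grasp_force: 60.0
```

```bash
python3 -c "
from h import *
st(); togo([.66,-.01,.235],frame([0,0,-1],az(82.5)),False)"
```

```text
t 28.72 j [ 0.25  0.06 -0.81  1.78  0.05  1.31  0.2 ] tcp [0.4338 0.2088 0.229 ] F [-0.5 -0.3 -3.2] w 0.246 g 60.0
shift mm [ 226.2 -218.8    6. ] rot deg [ 0.   0.1 38.2] rows>= 9.0
```

Request:
apply_moves(plan=[{"tx":0.0226,"ty":-0.0219,"tz":0.0006,"rx":0,"ry":0,"rz":3.82},{"tx":0.0226,"ty":-0.0219,"tz":0.0006,"rx":0,"ry":0,"rz":3.82},{"tx":0.0226,"ty":-0.0219,"tz":0.0006,"rx":0,"ry":0,"rz":3.82},{"tx":0.0226,"ty":-0.0219,"tz":0.0006,"rx":0,"ry":0,"rz":3.82},{"tx":0.0226,"ty":-0.0219,"tz":0.0006,"rx":0,"ry":0,"rz":3.82},{"tx":0.0226,"ty":-0.0219,"tz":0.0006,"rx":0,"ry":0,"rz":3.82},{"tx":0.0226,"ty":-0.0219,"tz":0.0006,"rx":0,"ry":0,"rz":3.82},{"tx":0.0226,"ty":-0.0219,"tz":0.0006,"rx":0,"ry":0,"rz":3.82},{"tx":0.0226,"ty":-0.0219,"tz":0.0006,"rx":0,"ry":0,"rz":3.82},{"tx":0.0226,"ty":-0.0219,"tz":0.0006,"rx":0,"ry":0,"rz":3.82},{"tx":0,"ty":0,"tz":0,"rx":0,"ry":0,"rz":0},{"tx":0,"ty":0,"tz":0,"rx":0,"ry":0,"rz":0}])

```text
clock: 29.72
tool_pos: [0.6598, -0.0117, 0.2319]
ee_rot: [-0.002, 0.066, 0.998, 0.001]
contact_force: [0.2, 0.6, -2.3]
grip_width: 0.247
grasp_force: 60.0
```

```bash
python3 lk.py w4; python3 - <<'E'
from h import *
togo([.6726,.0804,.235],frame([0,0,-1],az(82.5)),False)
f=np.load("w_w4.npz"); P=f["P"]; im=f["im"]; 
# pixel nearest expected port3, then Hough disc there
D=np.linalg.norm(P-np.array([.6718,.0805,.058]),axis=2); v,u=np.unravel_index(np.nanargmin(D),D.shape); print(u,v,np.nanmin(D))
g=cv2.cvtColor(im,cv2.COLOR_RGB2GRAY); k=g[v-30:v+30,u-30:u+30]
c=cv2.HoughCircles(cv2.GaussianBlur(k,(3,3),0),cv2.HOUGH_GRADIENT,1,10,param1=80,param2=8,minRadius=15,maxRadius=23)
for a in c[0][:3]: print(a+[u-30,v-30,0],P[int(round(a[1]+v-30)),int(round(a[0]+u-30))].round(4))
ok=np.abs(P[...,2]-.06)<.004
for col in range(u-60,u+60,20): 
    r=np.where(ok[85:180,col])[0]; print(np.round(P[85+r[0],col,:2]*1000,1) if len(r) else None,end=" ")
for row in(v-55,v-45,v+35):
    r=np.where(ok[row,u:])[0]; print("end",np.round(P[row,u+r[-1],:2]*1000,1) if len(r) else None)
E
```

```text
t 29.77 j [ 0.42  0.49 -0.68  1.31  0.3   1.45  1.2 ] tcp [ 0.6592 -0.0098  0.2328] F [-0.6  0.2 -2.7] w 0.245 g 60.0
shift mm [13.4 90.2  2.2] rot deg [-0.1 -0.2 -0. ] rows>= 3.0
337 171 0.0009171697367854121
[338.5        170.5         20.20000076] [0.6714 0.0821 0.0563]
[324.5        160.5         17.60000038] [0.6571 0.0666 0.0568]
[587.   19.7] [589.9  41.2] [592.8  62.8] [594.7  84.2] [597.6 105.5] [600.5 127. ] end [620.6 165.6]
end [631.6 165.8]
end [724.3 153. ]
```

View pics/w4.png

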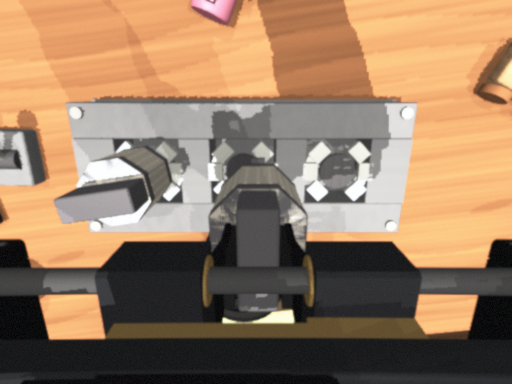

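The wrist view shows port3's disc at about (338,170), free. Cartridge B is upright in port1 at (130,190) and the held cartridge hangs at (258,200).

Request:
apply_moves(plan=[{"tx":0.0042,"ty":0.0301,"tz":0,"rx":0,"ry":0,"rz":0},{"tx":0.0042,"ty":0.0301,"tz":0,"rx":0,"ry":0,"rz":0},{"tx":0.0042,"ty":0.0301,"tz":0,"rx":0,"ry":0,"rz":0},{"tx":0,"ty":0,"tz":-0.025,"rx":0,"ry":0,"rz":0},{"tx":0,"ty":0,"tz":-0.02,"rx":0,"ry":0,"rz":0},{"tx":0,"ty":0,"tz":-0.012,"rx":0,"ry":0,"rz":0},{"tx":0,"ty":0,"tz":0,"rx":0,"ry":0,"rz":0},{"tx":0,"ty":0,"tz":0,"rx":0,"ry":0,"rz":0},{"tx":0,"ty":0,"tz":0,"rx":0,"ry":0,"rz":0}])

```text
clock: 30.52
tool_pos: [0.6729, 0.0804, 0.1801]
ee_rot: [0.001, 0.065, 0.998, 0.001]
contact_force: [0.6, -0.1, -3.3]
grip_width: 0.249
grasp_force: 60.0
```

Request:
apply_moves(plan=[{"tx":0,"ty":0,"tz":0,"rx":0,"ry":0,"rz":0}])

```text
clock: 30.6
tool_pos: [0.6732, 0.0804, 0.1805]
ee_rot: [0.002, 0.065, 0.998, 0.001]
contact_force: [0.6, 0.7, -2.7]
grip_width: 0.248
grasp_force: 60.0
```

Request:
apply_moves(plan=[{"tx":0,"ty":0,"tz":0,"rx":0,"ry":0,"rz":0}])

```text
clock: 30.68
tool_pos: [0.6731, 0.0804, 0.1802]
ee_rot: [0.001, 0.065, 0.998, 0.001]
contact_force: [-0.3, -0.6, -2.1]
grip_width: 0.25
grasp_force: 60.0
```

```bash
python3 -c "
from h import *
st(); togo([.672,.0802,.142],frame([0,0,-1],az(82.5)),False)"
```

```text
t 30.68 j [ 0.28  0.56 -0.69  1.33  0.35  1.37  1.04] tcp [0.6731 0.0804 0.1802] F [-0.3 -0.6 -2.1] w 0.25 g 60.0
shift mm [ -1.1  -0.2 -38.2] rot deg [-0.1  0.2 -0. ] rows>= 2.0
```

Request:
apply_moves(plan=[{"tx":-0.001,"ty":0,"tz":-0.005,"rx":0,"ry":0,"rz":0},{"tx":0,"ty":0,"tz":-0.005,"rx":0,"ry":0,"rz":0},{"tx":0,"ty":0,"tz":-0.005,"rx":0,"ry":0,"rz":0},{"tx":0,"ty":0,"tz":-0.005,"rx":0,"ry":0,"rz":0},{"tx":0,"ty":0,"tz":0,"rx":0,"ry":0,"rz":0},{"tx":0,"ty":0,"tz":0,"rx":0,"ry":0,"rz":0}])

```text
clock: 31.18
tool_pos: [0.6717, 0.0804, 0.159]
ee_rot: [0.001, 0.065, 0.998, 0.001]
contact_force: [0.4, -1.3, 0.5]
grip_width: 0.251
grasp_force: 60.0
```

Request:
apply_moves(plan=[{"tx":0,"ty":0,"tz":-0.005,"rx":0,"ry":0,"rz":0},{"tx":0,"ty":0,"tz":-0.005,"rx":0,"ry":0,"rz":0},{"tx":0,"ty":0,"tz":-0.005,"rx":0,"ry":0,"rz":0},{"tx":0,"ty":0,"tz":-0.0045,"rx":0,"ry":0,"rz":0},{"tx":0,"ty":0,"tz":0,"rx":0,"ry":0,"rz":0},{"tx":0,"ty":0,"tz":0,"rx":0,"ry":0,"rz":0}])

```text
clock: 31.68
tool_pos: [0.672, 0.0805, 0.14]
ee_rot: [0.001, 0.065, 0.998, 0.001]
contact_force: [-1.3, -0.2, 8.1]
grip_width: 0.25
grasp_force: 60.0
```

```bash
python3 -c "
from h import *
st()"; python3 find.py .6713 .08 .029 top
```

```text
t 31.68 j [ 0.28  0.59 -0.68  1.38  0.37  1.3   1.03] tcp [0.672  0.0805 0.14  ] F [-1.3 -0.2  8.1] w 0.25 g 60.0
top bar none
top drum 15 rect [[656.9, 105.2], [23.8, 4.6], 23.6] z 0.1342
```

Request:
apply_moves(plan=[{"tx":0,"ty":0,"tz":-0.0008,"rx":0,"ry":0,"rz":0},{"tx":0,"ty":0,"tz":0,"rx":0,"ry":0,"rz":-5.8},{"tx":0,"ty":0,"tz":0,"rx":0,"ry":0,"rz":-5.8},{"tx":0,"ty":0,"tz":0,"rx":0,"ry":0,"rz":-5.8},{"tx":0,"ty":0,"tz":0,"rx":0,"ry":0,"rz":-5.8},{"tx":0,"ty":0,"tz":0,"rx":0,"ry":0,"rz":-5.8},{"tx":0,"ty":0,"tz":0,"rx":0,"ry":0,"rz":-5.8},{"tx":0,"ty":0,"tz":0,"rx":0,"ry":0,"rz":-5.8},{"tx":0,"ty":0,"tz":0,"rx":0,"ry":0,"rz":-5.8},{"tx":0,"ty":0,"tz":0,"rx":0,"ry":0,"rz":-5.8},{"tx":0,"ty":0,"tz":0,"rx":0,"ry":0,"rz":-5.8},{"tx":0,"ty":0,"tz":0,"rx":0,"ry":0,"rz":-5.8},{"tx":0,"ty":0,"tz":0,"rx":0,"ry":0,"rz":-5.8},{"tx":0,"ty":0,"tz":0,"rx":0,"ry":0,"rz":-5.8},{"tx":0,"ty":0,"tz":0,"rx":0,"ry":0,"rz":-5.8},{"tx":0,"ty":0,"tz":0,"rx":0,"ry":0,"rz":0},{"tx":0,"ty":0,"tz":0,"rx":0,"ry":0,"rz":0}])

```text
clock: 33.15
tool_pos: [0.6725, 0.0805, 0.1398]
ee_rot: [0.002, 0.699, 0.715, 0.001]
contact_force: [-0.2, -0.1, 7.8]
grip_width: 0.247
grasp_force: 60.0
```

```bash
python3 -c "
from h import *
st(); togo([.672,.0805,.14],frame([0,0,-1],az(2.5)),False)"
```

```text
t 33.15 j [ 0.11  0.53 -0.42  1.4   0.22  1.26 -0.3 ] tcp [0.6725 0.0805 0.1398] F [-0.2 -0.1  7.8] w 0.247 g 60.0
shift mm [-0.5 -0.   0.2] rot deg [0.1 0.2 1.2] rows>= 1.0
```

Request:
apply_moves(plan=[{"tx":0,"ty":0,"tz":0.003,"rx":0,"ry":0,"rz":0},{"tx":0,"ty":0,"tz":0.003,"rx":0,"ry":0,"rz":0},{"tx":0,"ty":0,"tz":0.0025,"rx":0,"ry":0,"rz":0},{"tx":0,"ty":0,"tz":0,"rx":0,"ry":0,"rz":0},{"tx":0,"ty":0,"tz":0,"rx":0,"ry":0,"rz":0}])

```text
clock: 33.57
tool_pos: [0.6723, 0.0804, 0.1476]
ee_rot: [0.001, 0.699, 0.715, 0.001]
contact_force: [2.3, 0.7, 5.4]
grip_width: 0.248
grasp_force: 60.0
```

Request:
apply_moves(plan=[{"tx":0,"ty":0,"tz":0,"rx":0,"ry":0,"rz":0},{"tx":0,"ty":0,"tz":0,"rx":0,"ry":0,"rz":0},{"tx":0,"ty":0,"tz":0,"rx":0,"ry":0,"rz":0},{"tx":0,"ty":0,"tz":0,"rx":0,"ry":0,"rz":0},{"tx":0,"ty":0,"tz":0.02,"rx":0,"ry":0,"rz":0},{"tx":0,"ty":0,"tz":0.03,"rx":0,"ry":0,"rz":0},{"tx":0,"ty":0,"tz":0.035,"rx":0,"ry":0,"rz":0},{"tx":0,"ty":0,"tz":0.03,"rx":0,"ry":0,"rz":0},{"tx":0,"ty":0,"tz":0,"rx":0,"ry":0,"rz":0}], fingers=1)

```text
clock: 34.32
tool_pos: [0.6735, 0.0811, 0.2692]
ee_rot: [0.003, 0.699, 0.715, 0.004]
contact_force: [0.9, 0.5, 0.8]
grip_width: 0.84
grasp_force: 0.0
```

```bash
python3 find.py .6713 .08 .038 wrist;python3 find.py .642 -.138 .038 top; python3 - <<'E'
from h import *; from meas import camcal
st()
for n in("top","side"):
    f=np.load("f_top.npz") if n=="top" else None
    if f is None: im,d,c=shot("side")
    else: im,d,c=f["im"],f["d"],camcal("top")
    P=cloud(d,c); q=P.reshape(-1,3); C=im.reshape(-1,3)
    m=(abs(q[:,0]-.6)<.08)&(abs(q[:,1]+.32)<.06)&(q[:,2]>.07)&(q[:,2]<.13)
    print(n,m.sum(),np.round(np.median(q[m],0),4),np.round(q[m].min(0),3),np.round(q[m].max(0),3))
    m=(abs(q[:,0]-.6)<.06)&(abs(q[:,1]+.32)<.06)&(abs(q[:,2]-.025)<.004)
    print("box",[np.round(v,1) for v in cv2.minAreaRect((q[m,:2]*1000).astype(np.float32))])
E
```

```text
wrist bar 1535 rect [[672.0, 81.3], [21.6, 60.1], 1.7] z 0.1765
wrist drum 1573 rect [[672.2, 81.3], [60.7, 60.3], 2.0] z 0.1426
top bar 209 rect [[641.2, -139.1], [23.3, 59.7], 0.9] z 0.1758
top drum 173 rect [[626.7, -133.9], [63.8, 32.5], 71.6] z 0.1421
t 34.42 j [ 0.1   0.47 -0.43  1.22  0.19  1.49 -0.28] tcp [0.672  0.0806 0.2632] F [-0.3 -0.4 -1.1] w 0.931 g 0.0
top 69 [ 0.5729 -0.3124  0.1038] [ 0.563 -0.324  0.092] [ 0.585 -0.302  0.108]
box [array([ 610. , -319.9]), array([50.2, 70.9]), np.float64(81.3)]
side 77 [ 0.5781 -0.3079  0.0949] [ 0.566 -0.317  0.07 ] [ 0.595 -0.3    0.107]
box [array([ 611.3, -315.7]), array([51.4, 71.3]), np.float64(82.8)]
```

Both cartridges are locked: the bar tops are at 0.1765 m and both are turned about 80°. Next is the lever; its ball is at about (0.573, -0.313, 0.092).

Request:
apply_moves(plan=[{"tx":-0.0131,"ty":-0.0321,"tz":0,"rx":0,"ry":0,"rz":-0.8},{"tx":-0.0131,"ty":-0.0321,"tz":0,"rx":0,"ry":0,"rz":-0.8},{"tx":-0.0131,"ty":-0.0321,"tz":0,"rx":0,"ry":0,"rz":-0.8},{"tx":-0.0131,"ty":-0.0321,"tz":0,"rx":0,"ry":0,"rz":-0.8},{"tx":-0.0131,"ty":-0.0321,"tz":0,"rx":0,"ry":0,"rz":-0.8},{"tx":-0.0131,"ty":-0.0321,"tz":0,"rx":0,"ry":0,"rz":-0.8},{"tx":-0.0131,"ty":-0.0321,"tz":0,"rx":0,"ry":0,"rz":-0.8},{"tx":-0.0131,"ty":-0.0321,"tz":0,"rx":0,"ry":0,"rz":-0.8},{"tx":-0.0131,"ty":-0.0321,"tz":0,"rx":0,"ry":0,"rz":-0.8},{"tx":-0.0131,"ty":-0.0321,"tz":0,"rx":0,"ry":0,"rz":-0.8},{"tx":-0.0131,"ty":-0.0321,"tz":0,"rx":0,"ry":0,"rz":-0.8},{"tx":-0.0131,"ty":-0.0321,"tz":0,"rx":0,"ry":0,"rz":-0.8},{"tx":0,"ty":0,"tz":0,"rx":0,"ry":0,"rz":0},{"tx":0,"ty":0,"tz":0,"rx":0,"ry":0,"rz":0}], fingers=0, newtons=20)

```text
clock: 35.63
tool_pos: [0.5125, -0.3069, 0.2603]
ee_rot: [-0.0, 0.758, 0.653, -0.001]
contact_force: [0.6, 1.0, -1.7]
grip_width: 0.048
grasp_force: 0.0
```

```bash
python3 -c "
from h import *
st(); togo([.512,-.3045,.080],frame([0,0,-1],az(-8)),False)"
```

```text
t 35.63 j [ 0.65  0.27 -0.23  1.47  0.06  1.41  0.27] tcp [ 0.5125 -0.3069  0.2603] F [ 0.6  1.  -1.7] w 0.048 g 0.0
shift mm [  -0.5    2.4 -180.3] rot deg [ 0.  -0.1  0.5] rows>= 5.0
```

Request:
apply_moves(plan=[{"tx":0,"ty":0.002,"tz":-0.035,"rx":0,"ry":0,"rz":0},{"tx":0,"ty":0,"tz":-0.035,"rx":0,"ry":0,"rz":0},{"tx":0,"ty":0,"tz":-0.035,"rx":0,"ry":0,"rz":0},{"tx":0,"ty":0,"tz":-0.035,"rx":0,"ry":0,"rz":0},{"tx":0,"ty":0,"tz":-0.025,"rx":0,"ry":0,"rz":0},{"tx":0,"ty":0,"tz":-0.013,"rx":0,"ry":0,"rz":0},{"tx":0,"ty":0,"tz":0,"rx":0,"ry":0,"rz":0}])

```text
clock: 36.22
tool_pos: [0.5129, -0.3005, 0.0805]
ee_rot: [-0.002, 0.755, 0.655, -0.001]
contact_force: [-0.3, -0.2, -0.5]
grip_width: 0.008
grasp_force: 0.0
```

Request:
apply_moves(plan=[{"tx":0.01,"ty":-0.0014,"tz":0,"rx":0,"ry":0,"rz":0},{"tx":0.01,"ty":-0.0014,"tz":0,"rx":0,"ry":0,"rz":0},{"tx":0.01,"ty":-0.0014,"tz":0,"rx":0,"ry":0,"rz":0},{"tx":0.01,"ty":-0.0014,"tz":0,"rx":0,"ry":0,"rz":0},{"tx":0.01,"ty":-0.0014,"tz":0,"rx":0,"ry":0,"rz":0},{"tx":0.01,"ty":-0.0014,"tz":0,"rx":0,"ry":0,"rz":0},{"tx":0.01,"ty":-0.0014,"tz":0,"rx":0,"ry":0,"rz":0},{"tx":0.01,"ty":-0.0014,"tz":0,"rx":0,"ry":0,"rz":0},{"tx":0.01,"ty":-0.0014,"tz":0,"rx":0,"ry":0,"rz":0},{"tx":0,"ty":0,"tz":0,"rx":0,"ry":0,"rz":0}])

```text
clock: 37.05
tool_pos: [0.6069, -0.3147, 0.086]
ee_rot: [0.002, 0.756, 0.655, 0.001]
contact_force: [-0.3, -0.4, -0.3]
grip_width: 0.001
grasp_force: 0.0
```

```bash
cat > sw.py <<'E'
from h import *
st()
for n in("top","side"):
    im,d,c=shot(n); P=cloud(d,c); q=P.reshape(-1,3); hs=im.reshape(-1,3).max(1)
    m=(q[:,0]>.56)&(q[:,0]<.70)&(abs(q[:,1]+.318)<.022)&(q[:,2]>.06)&(q[:,2]<.116)&(hs<60)
    print(n,m.sum(),np.round(np.median(q[m],0),4),np.round(q[m].min(0),3),np.round(q[m].max(0),3))
save(im[100:220,170:330],"sw")
E
python3 sw.py
```

```text
t 37.05 j [ 0.57  0.56 -0.22  1.44  0.13  1.15  0.19] tcp [ 0.6069 -0.3147  0.086 ] F [-0.3 -0.4 -0.3] w 0.001 g 0.0
top 3 [ 0.5984 -0.3106  0.0959] [ 0.598 -0.313  0.095] [ 0.633 -0.308  0.105]
side 133 [ 0.6112 -0.3089  0.1018] [ 0.595 -0.326  0.086] [ 0.64  -0.299  0.116]
```

Request:
apply_moves(plan=[{"tx":0.006,"ty":-0.0008,"tz":0,"rx":0,"ry":0,"rz":0},{"tx":0.006,"ty":-0.0008,"tz":0,"rx":0,"ry":0,"rz":0},{"tx":0,"ty":0,"tz":0,"rx":0,"ry":0,"rz":0},{"tx":0,"ty":0,"tz":0,"rx":0,"ry":0,"rz":0}])

```text
clock: 37.48
tool_pos: [0.6167, -0.3169, 0.0842]
ee_rot: [0.001, 0.756, 0.655, 0.0]
contact_force: [-0.6, -0.6, -0.9]
grip_width: 0.006
grasp_force: 0.0
```

Request:
apply_moves(plan=[{"tx":0.004,"ty":-0.0005,"tz":0,"rx":0,"ry":0,"rz":0},{"tx":0,"ty":0,"tz":0,"rx":0,"ry":0,"rz":0},{"tx":0,"ty":0,"tz":0,"rx":0,"ry":0,"rz":0}])

```text
clock: 37.73
tool_pos: [0.6206, -0.3175, 0.0841]
ee_rot: [0.001, 0.756, 0.654, 0.0]
contact_force: [-0.1, 0.2, 0.1]
grip_width: 0.006
grasp_force: 0.0
```

Request:
apply_moves(plan=[{"tx":0.004,"ty":-0.0005,"tz":0,"rx":0,"ry":0,"rz":0},{"tx":0,"ty":0,"tz":0,"rx":0,"ry":0,"rz":0},{"tx":0,"ty":0,"tz":0,"rx":0,"ry":0,"rz":0}])

```text
clock: 37.98
tool_pos: [0.6247, -0.3179, 0.0842]
ee_rot: [0.001, 0.756, 0.655, 0.0]
contact_force: [-0.5, 0.5, -0.1]
grip_width: 0.008
grasp_force: 0.0
```

Request:
apply_moves(plan=[{"tx":0.004,"ty":-0.0005,"tz":0,"rx":0,"ry":0,"rz":0},{"tx":0,"ty":0,"tz":0,"rx":0,"ry":0,"rz":0},{"tx":0,"ty":0,"tz":0,"rx":0,"ry":0,"rz":0}])

```text
clock: 38.23
tool_pos: [0.6283, -0.3187, 0.0841]
ee_rot: [0.001, 0.756, 0.654, -0.0]
contact_force: [-3.0, -0.4, 0.7]
grip_width: 0.002
grasp_force: 0.9
```

```bash
python3 sw.py
```

```text
t 38.23 j [ 0.55  0.61 -0.22  1.37  0.13  1.18  0.18] tcp [ 0.6283 -0.3187  0.0841] F [-3.  -0.4  0.7] w 0.002 g 0.9
top 3 [ 0.62   -0.3146  0.0856] [ 0.619 -0.322  0.061] [ 0.625 -0.313  0.091]
side 133 [ 0.6337 -0.3117  0.0986] [ 0.617 -0.329  0.084] [ 0.662 -0.3    0.116]
```

View pics/sw.png

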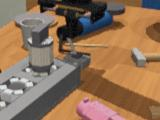

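Force rose to 3 N, which should be the end stop; the small side crop shows the gripper at the lever. I'll back off, rise and check.

Request:
apply_moves(plan=[{"tx":-0.02,"ty":0.003,"tz":0,"rx":0,"ry":0,"rz":0},{"tx":-0.035,"ty":0.005,"tz":0,"rx":0,"ry":0,"rz":0},{"tx":-0.035,"ty":0.005,"tz":0,"rx":0,"ry":0,"rz":0},{"tx":-0.03,"ty":0.0,"tz":0.03,"rx":0,"ry":0,"rz":0},{"tx":-0.02,"ty":0,"tz":0.035,"rx":0,"ry":0,"rz":0},{"tx":-0.02,"ty":-0.02,"tz":0.035,"rx":0,"ry":0,"rz":0},{"tx":-0.02,"ty":-0.035,"tz":0.03,"rx":0,"ry":0,"rz":0},{"tx":-0.01,"ty":-0.035,"tz":0.02,"rx":0,"ry":0,"rz":0},{"tx":0,"ty":0,"tz":0,"rx":0,"ry":0,"rz":0}])

```text
clock: 39.08
tool_pos: [0.4411, -0.3965, 0.2312]
ee_rot: [0.005, 0.759, 0.651, -0.001]
contact_force: [-0.7, -1.8, 0.7]
grip_width: 0.005
grasp_force: 0.0
```

```bash
python3 sw.py; python3 find.py .672 .081 .038 top; python3 find.py .642 -.138 .038 top; python3 - <<'E'
from h import *
f=np.load("f_top.npz"); from meas import camcal
P=cloud(f["d"],camcal("top")); q=P.reshape(-1,3)
m=((q[:,2]>.012)&(q[:,2]<.09)&(abs(q[:,0]-.608)<.1)&(abs(q[:,1]-.321)<.1)).reshape(P.shape[:2]).astype(np.uint8)
nl,l,s,c=cv2.connectedComponentsWithStats(m); k=1+np.argmax(s[1:,4]); print("car",cv2.minAreaRect((P[l==k][:,:2]*1000).astype(np.float32)))
save(f["im"],"end")
E
```

```text
t 39.08 j [ 0.79  0.26 -0.17  1.54  0.05  1.34  0.47] tcp [ 0.4411 -0.3965  0.2312] F [-0.7 -1.8  0.7] w 0.005 g 0.0
top 48 [ 0.6442 -0.3226  0.1015] [ 0.637 -0.332  0.09 ] [ 0.655 -0.315  0.106]
side 59 [ 0.6475 -0.317   0.0946] [ 0.638 -0.331  0.083] [ 0.661 -0.31   0.105]
top bar 203 rect [[671.1, 79.4], [24.2, 59.0], 3.4] z 0.1762
top drum 162 rect [[651.5, 78.5], [22.5, 59.9], 2.2] z 0.1421
top bar 213 rect [[640.4, -139.3], [22.4, 59.5], 1.2] z 0.1756
top drum 162 rect [[626.4, -133.7], [65.0, 32.5], 69.6] z 0.1424
car ((608.03564453125, 320.62762451171875), (110.73363494873047, 65.25674438476562), 55.365718841552734)
```

View pics/end.png

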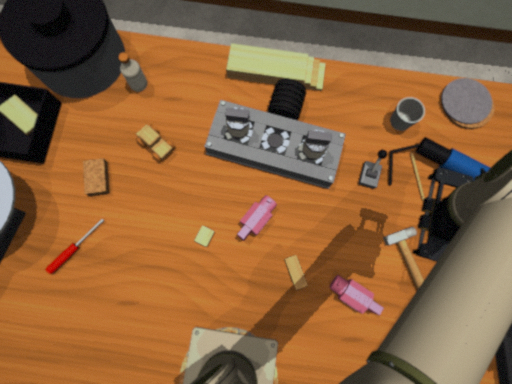

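The top view shows both cartridges locked in the manifold at (238,130) and (314,150), the lever over at (382,155) and the car unmoved. Handing in.

```bash
python3 -c "
from h import *
print(arm.job_done())"
```

```text
the job is handed in; nothing more can be done
None
```

I locked both cartridges I found on the bench (only two were there) into ports 1 and 3, threw the switch lever fully over, left the toy car unmoved, and handed the job in; the hand-in call returned no verdict.

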